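# Re-partition and pack a reagent carrier

## Task

Pack everything on the green tray, and the carton that stands beside it, into the long carrier: each pot upright in a pocket of its own next to a divider, and each carton upright in a bay to itself, lengthways, after lifting that bay's divider straight out by its tab and standing it in a slot of the wire rack. The dividers are locked in: first turn the cam knob a quarter turn anticlockwise, and when all is packed turn it fully back so that the remaining dividers, fully down in their slots, are locked again. Leave the other things on the trolley alone.

Things in the scene. Friction and masses are not known exactly. Their poses are not given: they have to be found in the camera images.
- carrier: Long grey reagent carrier, fixed, at the back of the trolley. Origin on the trolley top under the centre of its row of three bays; z up, y along its length, x across it towards its back wall (away from the robot). Inner floor 4 mm above the trolley; front and back walls 13 mm thick, cross walls 4 mm, all ending 44 mm up. Outer size 94 (x) by 313 mm (y) without cam housing.
- lock_bar_mid (a point): Middle of the steel lock bar, which lies with three small hooks on top of the carrier's back wall, from x = 36 to 60 mm in the carrier's frame and up to 55 mm high. Locked, its hooks stand over the rear shoulders of the dividers; open, it has slid 14 mm along the carrier's +y and the hooks are clear of them.
- cam_knob (a joint): Cam knob at the carrier's right (-y) end, rad. 0 = locked, grip bar across the carrier (along its x); 1.57 = fully open, grip bar along the carrier's length. The value grows anticlockwise seen from above, and the knob slides the lock bar 9 mm per rad. Light friction (about 0.05 N m); stays where it is left.
- knob_grip (a point): Centre of the knob's grip bar, on the upright turning axis, 75 mm above the trolley. The grip bar is 60 mm long (its x axis), 12 mm thick and stands from 63 to 87 mm; below it is a round hub 36 mm across. Locked, its x is the carrier's x.
- wire_rack: Small steel wire rack, fixed, in front of the carrier. Origin on the trolley top under its centre, z up. Three slots parallel to its x axis, at y = -0.042, 0 and +0.042 m, each 14 mm wide between two wire loops 60 mm long (x) and 52 mm high. A divider stands in a slot on two rails 11 mm above the trolley, its tab point then 73 mm up, and leans a little when let go.
- tray: Green delivery tray, fixed, 174 (x) by 264 (y) mm, rim 23 mm high, floor 2 mm thick, in front of the carrier beside the wire rack (which of them is left or right varies). Origin under its centre on the trolley top.
- bay_left (a point): Middle of the floor of the left bay (y = 0.103 m in the carrier's frame), axes as the carrier's. The bay is 99 mm (y) by 68 mm (x) inside. A divider across its middle, its ends in upright grooves 8 mm wide and 9 mm deep in the front and back walls, splits it into two pockets 47 mm wide (y) and 68 mm deep (x), centred 26 mm to either side.
- bay_mid (a point): Middle of the floor of the middle bay (y = 0 m in the carrier's frame), axes as the carrier's. The bay is 99 mm (y) by 68 mm (x) inside. A divider across its middle, its ends in upright grooves 8 mm wide and 9 mm deep in the front and back walls, splits it into two pockets 47 mm wide (y) and 68 mm deep (x), centred 26 mm to either side.
- bay_right (a point): Middle of the floor of the right bay (y = -0.103 m in the carrier's frame), axes as the carrier's. The bay is 99 mm (y) by 68 mm (x) inside. A divider across its middle, its ends in upright grooves 8 mm wide and 9 mm deep in the front and back walls, splits it into two pockets 47 mm wide (y) and 68 mm deep (x), centred 26 mm to either side.
- divider_a_tab (a point): Centre of the tab of a loose aluminium divider plate (60 g), all three alike. The plate is 5 mm thick (its y axis), 83 mm wide (x) and 40 mm high, with a tab 40 mm wide that rises in the middle to 80 mm above its lower edge; this point is 62 mm above the lower edge. Home in the carrier it lies 66 mm above the trolley, the tab standing 36 mm clear of the walls. z up.
- divider_b_tab (a point): Centre of the tab of a loose aluminium divider plate (60 g), all three alike. The plate is 5 mm thick (its y axis), 83 mm wide (x) and 40 mm high, with a tab 40 mm wide that rises in the middle to 80 mm above its lower edge; this point is 62 mm above the lower edge. Home in the carrier it lies 66 mm above the trolley, the tab standing 36 mm clear of the walls. z up.
- divider_c_tab (a point): Centre of the tab of a loose aluminium divider plate (60 g), all three alike. The plate is 5 mm thick (its y axis), 83 mm wide (x) and 40 mm high, with a tab 40 mm wide that rises in the middle to 80 mm above its lower edge; this point is 62 mm above the lower edge. Home in the carrier it lies 66 mm above the trolley, the tab standing 36 mm clear of the walls. z up.
- pot_a_mid (a point): Centre, half-way up, of an upright round pot of test strips, 41 mm across (screw cap 43 mm across from 70 mm up), 87 mm tall, 60 g, on the tray at the start; z along its axis. May be absent.
- pot_b_mid (a point): Centre, half-way up, of an upright round pot of test strips, 41 mm across (screw cap 43 mm across from 70 mm up), 87 mm tall, 60 g, on the tray at the start; z along its axis. May be absent.
- pot_c_mid (a point): Centre, half-way up, of an upright round pot of test strips, 41 mm across (screw cap 43 mm across from 70 mm up), 87 mm tall, 60 g, on the tray at the start; z along its axis. May be absent.
- carton_a_mid (a point): Centre, half-way up, of an upright reagent carton, 60 mm (its x axis) by 90 mm (y) by 80 mm tall (z), about 120 g, beside the tray, on the trolley top, at the start. Always there.
- carton_b_mid (a point): Centre, half-way up, of an upright reagent carton, 60 mm (its x axis) by 90 mm (y) by 80 mm tall (z), about 120 g, on the tray at the start. May be absent.
- tub: Bystander, not to be disturbed: tub with a red lid, 130 mm across, 110 mm tall, back left corner. Origin at the centre of its underside.
- small_carton: Bystander, not to be disturbed: small carton 50x55x95 mm, back right. Origin at the centre of its underside.
- dropper_big: Bystander, not to be disturbed: dropper bottle 38 mm across, 103 mm tall, back right. Origin at the centre of its underside.
- dropper_small: Bystander, not to be disturbed: dropper bottle 33 mm across, 91 mm tall, right. Origin at the centre of its underside.
Mind the look-alikes: they are no part of the job. Leave any red look-alike of the part that bears pot_a_mid alone.

How it is judged:
By the outcome, as a careful person would: the job done as asked, in the order asked, and still so for the second after the job is handed in, with the robot touching nothing.
Of carton_b, pot_c only 1 to 1 are there at a start; the rules pass over those that are not, and their reading is None.
Of pot_a, pot_b only 1 to 2 are there at a start; the rules pass over those that are not, and their reading is None.
At some moment in a run one of carton_a may be knocked a few centimetres aside while the robot is not near it.
It also fails if it takes over 210 s, if anything falls off the work surface, if the arm or the gripper's body presses on something with over 40 N, if the wrist force passes 120 N, or if a joint passes its speed limit or range.

## Robot

A 7-joint arm with a two-finger parallel gripper is mounted at the origin on a cart in front of the work surface, level with it; the furniture and walls round the work are solid. World frame = base frame: x ahead of the robot, y to its left, z up, the work surface at z = 0. Lengths are in m, angles in rad, forces in N, time in s.
With the tool pointing down it reaches from about 0.4 to 0.85 m from the base axis. Payload 10.4 kg.
Tool frame: the origin (TCP) lies on the centre line of the jaws, within the pads' length; the fingertips stand 22 mm ahead of it and the grasp point (between the pads) lies 3 mm ahead of it; z points along the fingers, y is the direction in which the jaws open and shut (so a half turn about z gives the same grasp; the last joint's range is limited). The gripper opens to 85 mm and grips with 20 to 120 N. Pads are 22 mm wide; open, the fingers measure 114 mm over their backs; the gripper's body (76 mm by 85 mm) begins 54 mm behind the grasp point. The pads swing forward as they close: fully open they stand 13 mm farther back than shut.
Start: joints at [-1.245, 0.332, -0.065, 1.46, 0.022, 1.35, -0.088], TCP at [0.214, 0.587, 0.253] pointing down, gripper open.
Joint ranges: [-2.6, 2.6], [-0.5, 2.12], [-1.47, 1.34], [0.16, 2.42], [-1.27, 4.41], [0.06, 2.06], [-2.6, 2.6]. Speed limits (rad/s): [2.22, 2.22, 2.79, 2.79, 3.14, 3.14, 3.14].

## Interface

Orientations are given as a unit quaternion [x, y, z, w].
In Python, from workcell import manip gives the robot as it stands. The module is installed in compiled form; this text tells all that it offers.
- The arm moves only by the shell command python3 -m crank 'ROWS' [FORCE]. ROWS is JSON, a list of rows, each a list of 3 entries, a list of its own where there are three numbers: the opening, from -1 (shut) to 1 (fully open), then the shift along the tool's x, y, z normalised to -1 to 1, where 1 is 80 mm, then the turn, a rotation vector about the tool's x, y, z normalised to -1 to 1, where 1 is pi/4 rad. In form: [[jaw, [tx, ty, tz], [ax, ay, az]], ...]. A call has exactly 5 rows; each row shifts and turns the commanded pose from where the row before left it, along the tool's axes as they then stand; what a row does not reach is not made up. A row lasts 1/10 s, in which the tool goes at most 50 mm and 8.59 degrees, less where a joint would pass 70% of its speed; a pose out of reach is approached as far as the arm can. A call with a number of a shift or a turn outside -1 to 1 is refused whole. A call with a gripper value outside its range is refused whole. The fingers move at their own pace and stop on an object; FORCE is the grip in N (left out, the last holds). Time passes only in rows, so rows that do not move let the fingers close, or fill a call up. It gives the time, the measured TCP pose, the force and the opening at its end, in the units of the state.
- manip.get_obs(): the state, without advancing time (a new reading comes with each control period).
- manip.camera(name): name is "side" or "top"; returns the picture (384x512x3 uint8, blue, green, red); there is no depth.
- manip.camera_info(name): a dict with "K" (3x3 intrinsics, pixels), "camera_from_world" (4x4, takes a point from world to camera coordinates). Camera axes: x right, y down, z forward; pixel columns grow to the right and rows downward; lengths in m; the calibration is good to about 2 mm. A picture is of the moment at which its call begins. camera_info takes no time and is no camera call.
- manip.hand_in(): hands the job in, once; it reports no verdict.
The state is a dict: "clock": time; "joint_pos": joint angles; "joint_velocities": joint speeds; "tau": joint torques, N m; "position": TCP position; "ee_rot": TCP orientation; "ft_force": force on the tool from outside, world axes, zero at the start; "torque": the same for the moment, N m; "grip_width": opening from 0.0 (shut) to 1.0 (fully open).
Only numpy, scipy, OpenCV 4.12 (cv2) and the standard library are available. Lean on these libraries where they do the work, as an engineer would, in place of code of your own. Each camera call takes 0.05 s, during which the arm holds its last target.

## Working session

There is one attempt and no reset: what is moved stays moved. The work goes in short steps, Python scripts to look and compute and a shell command to move; the robot and the scene stay as the last step left them, time stands still between calls to the robot, and variables do not carry over. Pictures are saved under pics/ and viewed, and the job is handed in when it is done.

```bash
mkdir -p pics; ls; python3 - <<'E'
from workcell import manip
import cv2
o=manip.get_obs()
for k,v in o.items(): print(k,v)
for n in ("side","top"):
    im=manip.camera(n); cv2.imwrite(f"pics/{n}0.png",cv2.resize(im,(800,600),interpolation=cv2.INTER_CUBIC)); cv2.imwrite(f"pics/{n}0_raw.png",im)
    print(n,manip.camera_info(n))
E
```

```text
pics
clock 0.0
joint_pos [-1.24461034  0.3328557  -0.06471011  1.46095577  0.0215948   1.34991705
 -0.08852125]
joint_velocities [-0.00175747 -0.00021798  0.00026512 -0.00120596 -0.00044912 -0.00053454
 -0.00059259]
tau [ 2.97301822e-04 -6.25431418e+01  4.91235266e-02 -3.91618180e+01
  1.61350658e-02  9.49985959e-03 -1.12165500e-05]
position [0.2134738  0.58703351 0.25251915]
ee_rot [ 1.73506162e-01  9.84832520e-01 -7.13927461e-04 -9.51626207e-05]
ft_force [-0.19610031  0.29797933 -0.62473076]
torque [0.04867364 0.007931   0.00842254]
grip_width 1.0009609553684429
side {'K': array([[474.68634125,   0.        , 256.06552524],
       [  0.        , 474.68634125, 198.78000877],
       [  0.        ,   0.        ,   1.        ]]), 'camera_from_world': array([[ 9.99983210e-01,  3.47811859e-03,  4.63501279e-03,
        -5.65237248e-01],
       [ 5.75679711e-03, -6.87800661e-01, -7.25876787e-01,
         3.92059053e-02],
       [ 6.63279313e-04,  7.25891282e-01, -6.87809136e-01,
         1.27859656e+00],
       [ 0.00000000e+00,  0.00000000e+00,  0.00000000e+00,
         1.00000000e+00]])}
top {'K': array([[364.22660727,   0.        , 259.25752217],
       [  0.        , 364.22660727, 198.59424989],
       [  0.        ,   0.        ,   1.        ]]), 'camera_from_world': array([[ 1.72274038e-02, -9.99844816e-01,  3.68244186e-03,
        -3.70856357e-05],
       [-9.90116821e-01, -1.75722436e-02, -1.39139849e-01,
         5.68306013e-01],
       [ 1.39182966e-01, -1.24902925e-03, -9.90265895e-01,
         9.91305518e-01],
       [ 0.00000000e+00,  0.00000000e+00,  0.00000000e+00,
         1.00000000e+00]])}
```

View pics/top0.png

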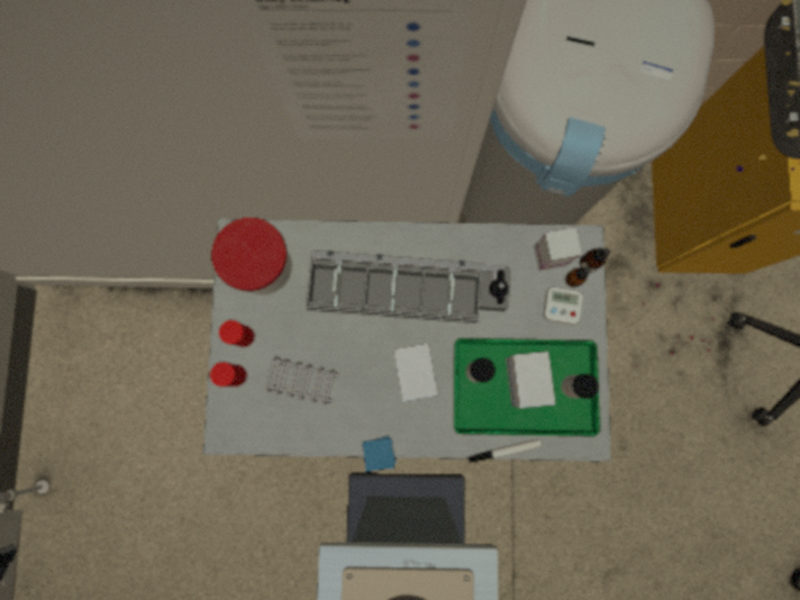

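View pics/side0.png

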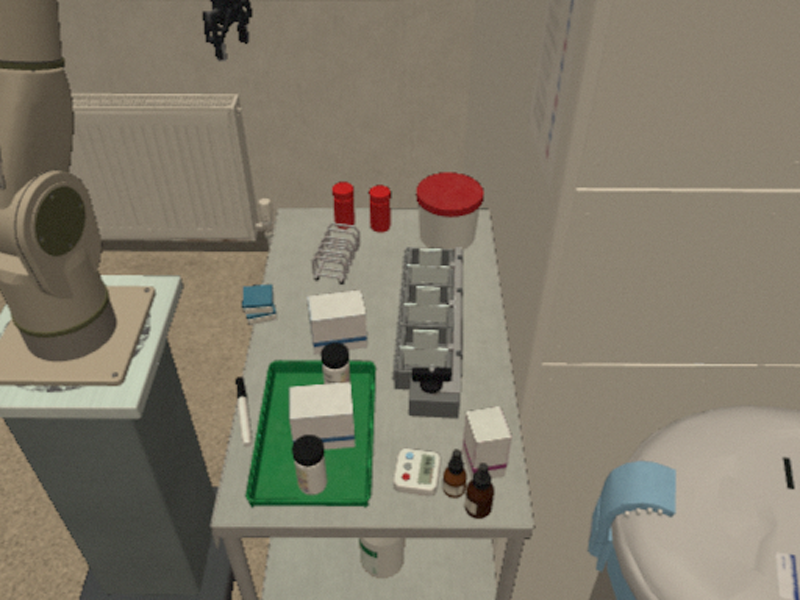

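```bash
cat > h.py <<'E'
import numpy as np,cv2
from workcell import manip
INF={n:manip.camera_info(n) for n in("side","top")}
def proj(n,P):
    P=np.atleast_2d(np.array(P,float));M=INF[n]["camera_from_world"];c=P@M[:3,:3].T+M[:3,3];u=c@INF[n]["K"].T
    return u[:,:2]/u[:,2:]
def unproj(n,uv,z):
    M=INF[n]["camera_from_world"];R=M[:3,:3];o=-R.T@M[:3,3]
    d=R.T@np.linalg.inv(INF[n]["K"])@np.array([uv[0],uv[1],1.0]);return o+d*(z-o[2])/d[2]
def crop(im,x0,y0,x1,y1,name,k=None,draw=None,grid=True):
    k=k or min(800/(x1-x0),600/(y1-y0))
    c=cv2.resize(im[y0:y1,x0:x1],None,fx=k,fy=k,interpolation=cv2.INTER_CUBIC)
    if draw is not None:
        for pl,col in draw:
            pl=((np.array(pl)+0.5-[x0,y0])*k).astype(int)
            cv2.polylines(c,[pl.reshape(-1,1,2)],False,col,1)
    if grid:
        for x in range((x0//10+1)*10,x1,10):
            cv2.line(c,(int((x+.5-x0)*k),0),(int((x+.5-x0)*k),6),(0,255,255),1)
            if x%20==0: cv2.putText(c,str(x),(int((x+.5-x0)*k)-10,18),0,.4,(0,255,255),1)
        for y in range((y0//10+1)*10,y1,10):
            cv2.line(c,(0,int((y+.5-y0)*k)),(6,int((y+.5-y0)*k)),(0,255,255),1)
            if y%20==0: cv2.putText(c,str(y),(8,int((y+.5-y0)*k)+4),0,.4,(0,255,255),1)
    cv2.imwrite("pics/"+name,c)
E
python3 - <<'E'
from h import *
t=cv2.imread("pics/top0_raw.png");s=cv2.imread("pics/side0_raw.png")
crop(t,185,150,335,215,"c1.png");crop(t,160,205,390,295,"c2.png");crop(s,150,145,345,345,"c3.png")
E
```

```text
(no output)
```

View pics/c1.png

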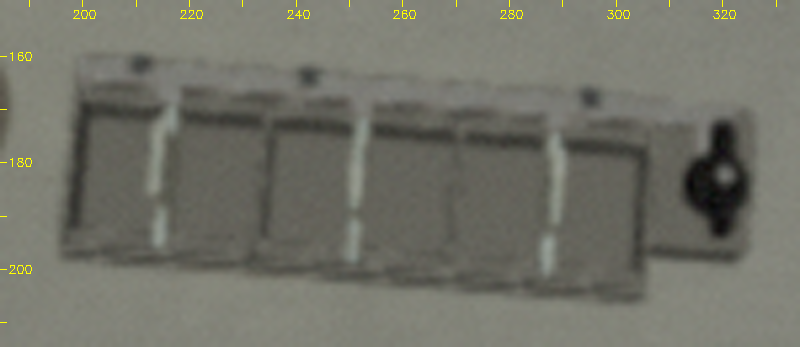

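View pics/c2.png

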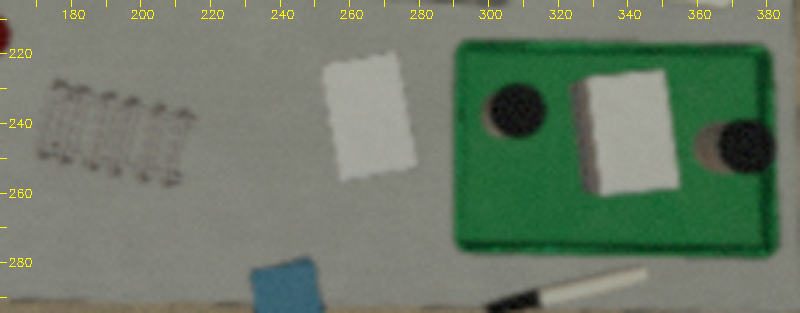

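View pics/c3.png

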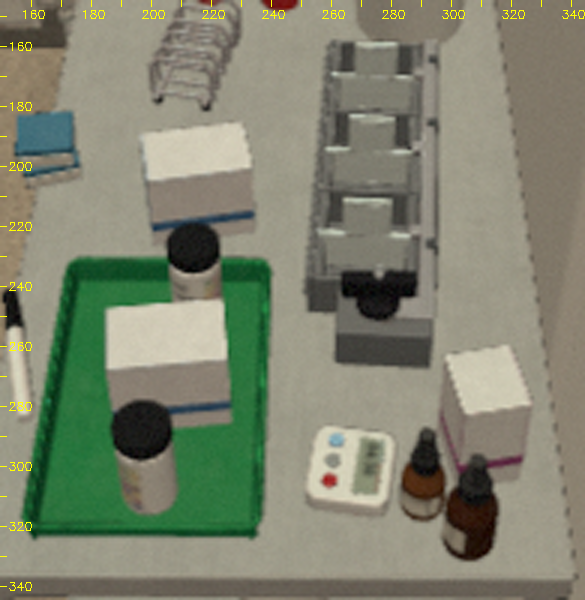

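```bash
python3 - <<'E'
from h import *
t=cv2.imread("pics/top0_raw.png");s=cv2.imread("pics/side0_raw.png")
crop(s,245,150,305,270,"c4.png",k=5);crop(t,190,152,265,208,"c5.png");crop(t,255,155,330,211,"c6.png")
crop(s,190,135,250,185,"c7.png")
E
```

```text
(no output)
```

View pics/c4.png

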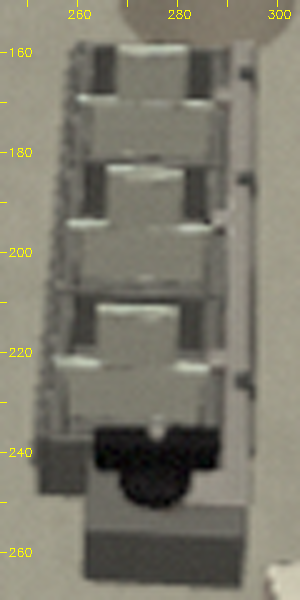

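View pics/c5.png

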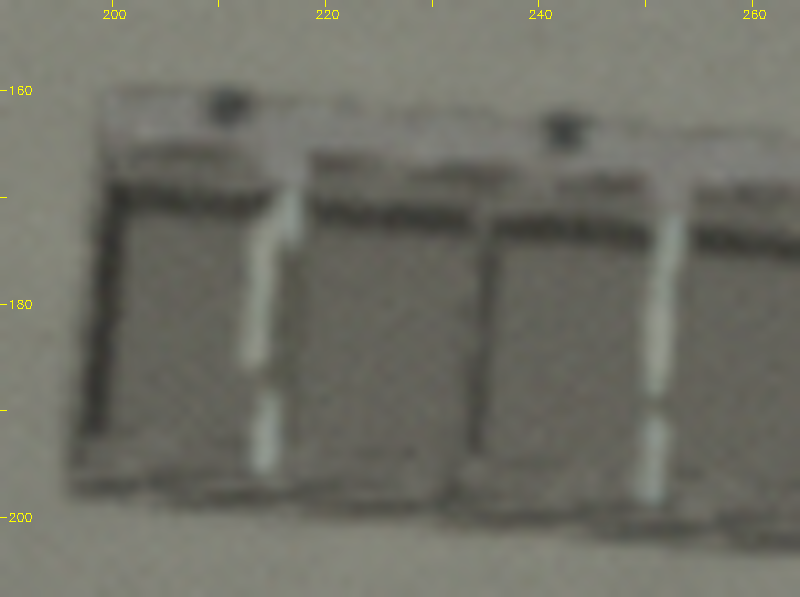

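View pics/c6.png

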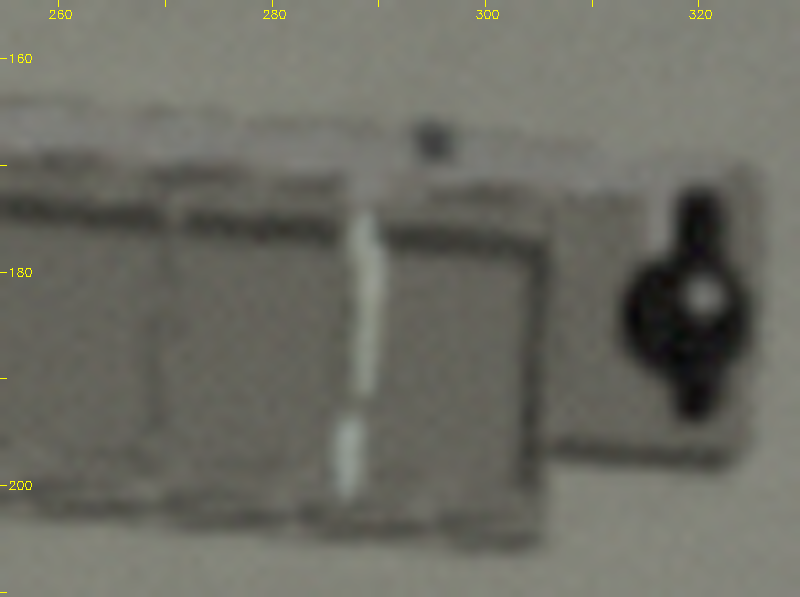

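View pics/c7.png

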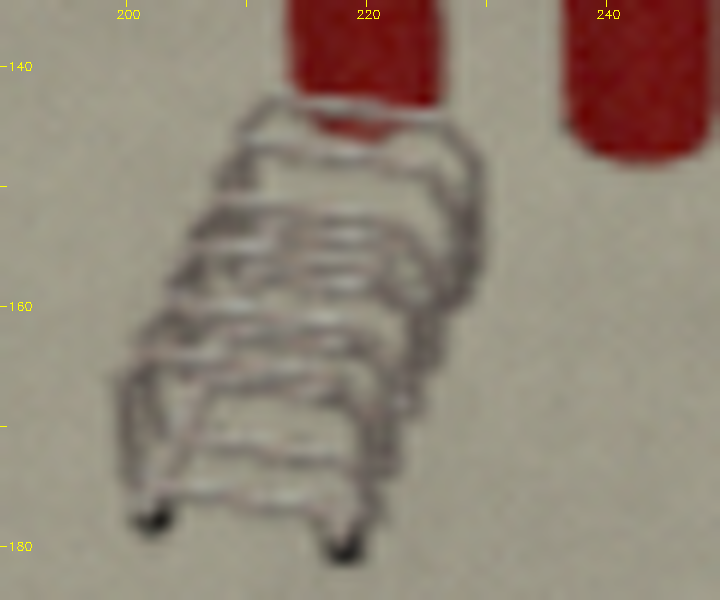

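```bash
cat > fit.py <<'E'
from h import *
from scipy.optimize import least_squares
mm=1e-3
yb=[103,0,-103]
T=[];S=[]
tt=[((214.3,173),(213,186),(213.8,196)),((252,173),(251,188),(250,199)),((289,177),(288.3,191.5),(286.8,201.3))]
for y,(a,b,c) in zip(yb,tt):
    T+=[((20,y,84),a),((-20,y,84),b),((-41.5,y,44),c)]
ss=[((268.5,159.3),(282,159.3),(260,169.2),(287,170.5)),((266.5,183.2),(281.5,185.1),(258.2,193.9),(287,195.5)),((264,211),(280.,212.3),(255.5,221.5),(286,223.3))]
for y,(a,b,c,d) in zip(yb,ss):
    S+=[((-20,y,84),a),((20,y,84),b),((-41.5,y,44),c),((41.5,y,44),d)]
T+=[((47,156.5,44),(199.5,160))]
def world(p,P):
    P=np.array(P,float)*mm;c,s=np.cos(p[2]),np.sin(p[2])
    return np.c_[p[0]+c*P[:,0]-s*P[:,1],p[1]+s*P[:,0]+c*P[:,1],P[:,2]]
def res(p,use="ts"):
    r=[]
    if "t" in use: r.append(proj("top",world(p,[a for a,_ in T]))-[b for _,b in T])
    if "s" in use: r.append(proj("side",world(p,[a for a,_ in S]))-[b for _,b in S])
    return np.vstack(r).ravel()
for u in("t","s","ts"):
    q=least_squares(res,[.6,0,0],args=(u,),loss="soft_l1");print(u,q.x,np.sqrt(np.mean(q.fun**2)))
print(res(q.x).reshape(-1,2).round(1).tolist())
p=q.x
print("knob top px",proj("top",world(p,[(0,-156.5-30,75)])))
for n,uv,z in(("top",(319.5,184.6),.063),("side",(276.5,240),.087)): print(unproj(n,uv,z))
E
python3 fit.py
```

```text
t [ 0.60919303  0.03245249 -0.06251375] 0.9915057592036645
s [ 0.61045161  0.03100219 -0.06268689] 0.7783351232043098
ts [ 0.60993911  0.03188792 -0.06363075] 0.8835528119273626
[[0.3, -2.1], [0.2, -0.8], [0.3, -0.8], [0.1, 0.9], [-0.1, 0.3], [0.5, -0.9], [0.7, -0.1], [0.4, -0.2], [0.2, -0.2], [-1.0, 3.1], [-0.9, -0.7], [0.0, -0.1], [-0.2, 0.1], [2.0, 0.1], [-0.8, -0.1], [-0.6, -1.3], [-0.8, -0.0], [1.4, -0.1], [-0.5, -0.3], [-0.3, -0.7], [-0.7, 0.0], [1.6, -0.1]]
knob top px [[319.23677827 187.09437188]]
[ 0.60724659 -0.15702144  0.063     ]
[ 0.61265649 -0.16819429  0.087     ]
```

```bash
python3 - <<'E'
from h import *
t=cv2.imread("pics/top0_raw.png");s=cv2.imread("pics/side0_raw.png")
crop(t,162,220,226,268,"c8.png")
E
```

```text
(no output)
```

View pics/c8.png

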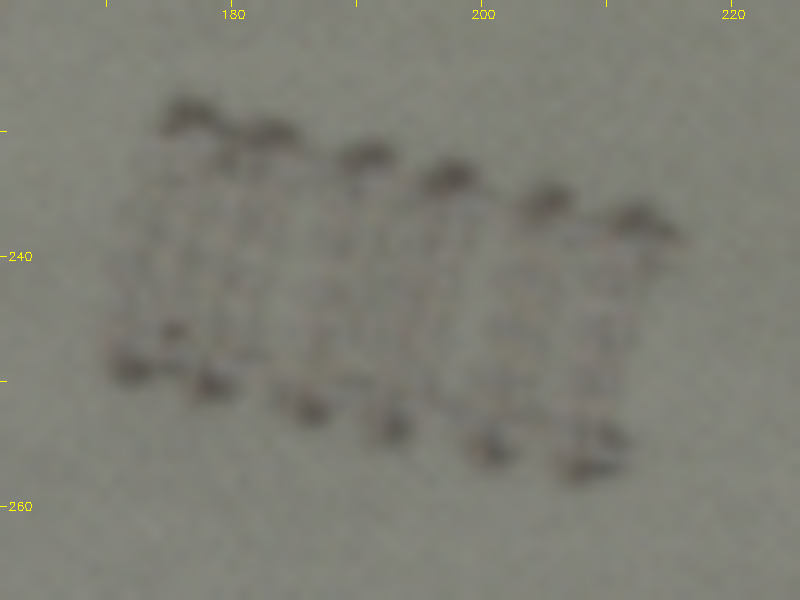

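```bash
cat > fit2.py <<'E'
from h import *
from scipy.optimize import least_squares
import fit
world=fit.world
ys=[49,35,7,-7,-35,-49]
B=[(177,228.5),(183,230),(190.5,232),(197.5,233.8),(205,235.5),(213,237)]
F=[(171.5,249),(178.5,250.3),(186,252.3),(192.5,253.7),(200.5,255.5),(208,257)]
P=[(30,y,28) for y in ys]+[(-30,y,28) for y in ys]
q=least_squares(lambda p:(proj("top",world(p,P))-np.array(B+F)).ravel(),[.4,.2,-.2],loss="soft_l1")
print("rack",q.x,q.fun.reshape(-1,2).round(1).tolist())
def fr(n,c,P,z=None):
    return least_squares(lambda p:(proj(n,world(p,P))-np.array(c)).ravel(),[.45,0,0]).x
def car(c,z): # front? corners order: back-left, back-right, front-right, front-left ; 90 along x-ish
    P=[(45,30,z),(45,-30,z),(-45,-30,z),(-45,30,z)]
    q=least_squares(lambda p:(proj("top",world(p,P))-np.array(c)).ravel(),[.45,0,0]);return q.x,q.fun.round(1)
print("carton_a",car([(252.4,224.1),(273.1,220),(279.4,251.4),(257.5,256.3)],80))
print("carton_b",car([(328.6,226.9),(350.1,224.9),(355,258.3),(332.3,260.6)],82))
for c in((308.1,236.1),(374.3,246.5)): print("pot",unproj("top",c,.089))
for c in((458,43),(772,50),(778,256),(455,250)): print("tray",unproj("top",(160+c[0]/3.478-.5,205+c[1]/3.478-.5),.023))
if __name__=="__main__":
    s=cv2.imread("pics/side0_raw.png");t=cv2.imread("pics/top0_raw.png")
    d=[];dt=[]
    for y in ys:
        L=world(q.x,[(-30,y,0),(-30,y,52),(30,y,52),(30,y,0)])
        d.append((proj("side",L),(0,255,0)));dt.append((proj("top",L),(0,255,0)))
    crop(s,190,135,250,185,"o1.png",draw=d)
    crop(t,162,220,226,268,"o2.png",draw=dt)
E
python3 fit2.py | tail -12
```

```text
knob top px [[319.23677827 187.09437188]]
[ 0.60724659 -0.15702144  0.063     ]
[ 0.61265649 -0.16819429  0.087     ]
rack [ 0.44086799  0.19726992 -0.20939815] [[0.7, -0.0], [-0.5, -0.4], [1.6, -0.2], [-0.6, -0.8], [1.6, -0.3], [-1.6, -0.7], [0.8, 0.4], [-1.4, 0.2], [0.8, 0.5], [-0.9, 0.2], [0.8, 0.7], [-1.8, 0.3]]
carton_a (array([ 0.45673226, -0.0088354 ,  0.20298018]), array([-0.9, -0.7,  0.3, -0.7,  0.4,  1. ,  0.2,  0.3]))
carton_b (array([ 0.44761681, -0.21166457,  0.11414601]), array([-0.3, -0. ,  0.3, -0.2, -0.1,  0.2,  0.1,  0.1]))
pot [ 0.46297975 -0.1215284   0.089     ]
pot [ 0.43860423 -0.29686879  0.089     ]
tray [ 0.51947335 -0.08226211  0.023     ]
tray [ 0.51823668 -0.34039284  0.023     ]
tray [ 0.35233852 -0.34032498  0.023     ]
tray [ 0.35266066 -0.08069008  0.023     ]
```

View pics/o1.png

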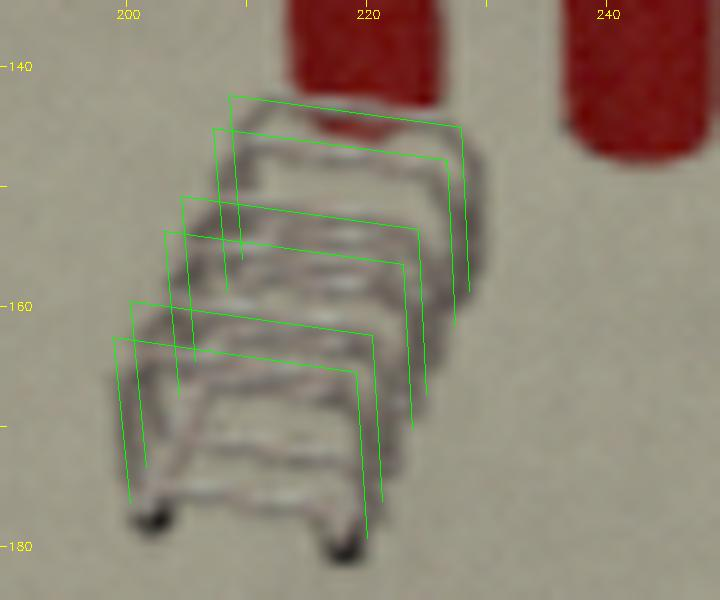

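View pics/o2.png

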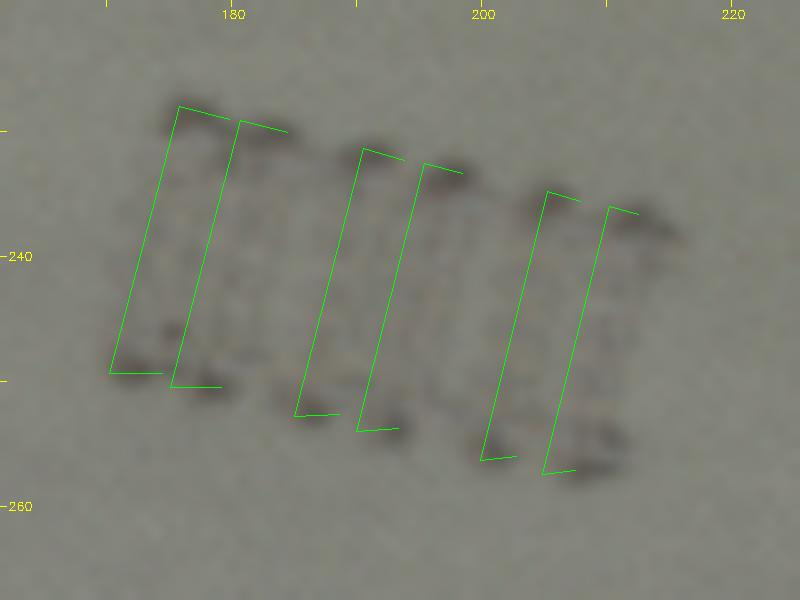

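```bash
cat > fit3.py <<'E'
from h import *
from scipy.optimize import least_squares
from fit2 import world,B,F
def ysf(g): return [42+g,42-g,g,-g,-42+g,-42-g]
def f(p):
    ys=ysf(p[3]*1000)
    P=[(30,y,p[4]*1000) for y in ys]+[(-30,y,p[4]*1000) for y in ys]
    r=(proj("top",world(p,P))-np.array(B+F)).ravel()
    return np.r_[r,(p[4]-.026)/.005]
q=least_squares(f,[.44,.2,-.2,.008,.026])
print(q.x,q.fun.round(1))
import sys
off=[float(a)*1e-3 for a in sys.argv[1:]] or [0,0]
p=q.x.copy();p[0]+=off[0];p[1]+=off[1]
s=cv2.imread("pics/side0_raw.png");t=cv2.imread("pics/top0_raw.png");d=[];dt=[]
for y in ysf(p[3]*1000):
        L=world(p,[(-30,y,0),(-30,y,40),(-24,y,51),(24,y,51),(30,y,40),(30,y,0)])
        d.append((proj("side",L),(0,255,0)));dt.append((proj("top",L),(0,255,0)))
crop(s,190,135,250,185,"o1.png",draw=d);crop(t,162,220,226,268,"o2.png",draw=dt)
a=cv2.imread("pics/o1.png");b=cv2.imread("pics/o2.png");h=min(a.shape[0],b.shape[0])
cv2.imwrite("pics/o3_%d_%d.png"%(off[0]*1000,off[1]*1000),cv2.resize(np.hstack([a[:h],b[:h]]),(800,int(h*800/(a.shape[1]+b.shape[1])))))
E
python3 fit3.py|tail -3;python3 fit3.py 0 -4 |tail -1
```

```text
tray [ 0.35266066 -0.08069008  0.023     ]
[ 0.44087942  0.19766006 -0.20244161  0.01014355  0.02513361] [-0.4 -0.1  0.6 -0.   0.5 -0.4  0.5 -0.6  0.4 -0.6 -0.6 -0.5 -0.2  0.2
 -0.2  0.5 -0.2  0.2  0.3  0.4 -0.2  0.3 -0.6  0.4 -0.2]
 -0.2  0.5 -0.2  0.2  0.3  0.4 -0.2  0.3 -0.6  0.4 -0.2]
```

View pics/o3_0_0.png

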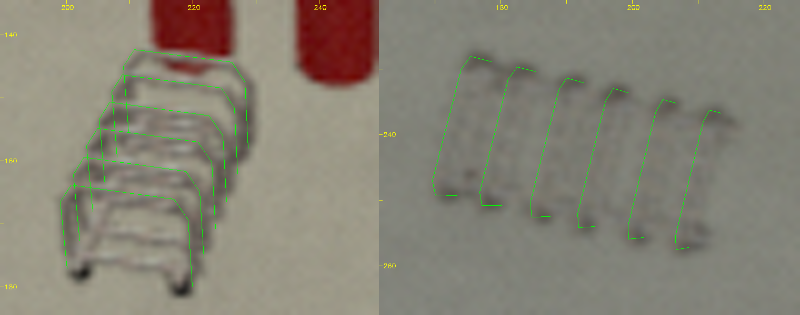

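View pics/o3_0_-4.png

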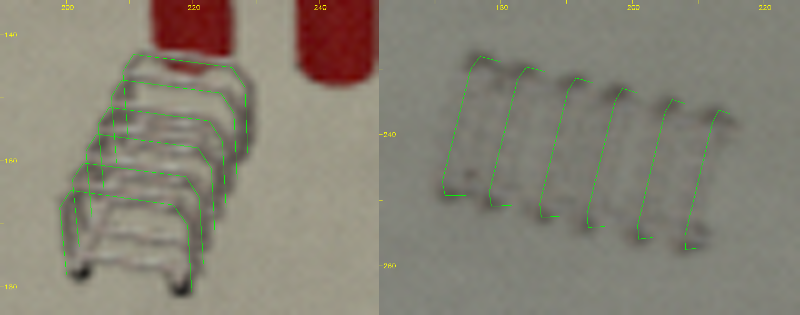

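```bash
cat > go.py <<'E'
import sys,numpy as np
from scipy.spatial.transform import Rotation as R
from workcell import manip
a=[float(v) for v in sys.argv[1:]]
o=manip.get_obs();r=R.from_quat(o["ee_rot"]);M=r.as_matrix()
p=np.array(o["position"]);az=np.degrees(np.arctan2(M[1,1],M[0,1]))
print("t %.2f pos %s az %.1f tilt %.2f grip %.3f (%.1fmm) F %s j7 %.2f"%(o["clock"],p.round(4),az,np.degrees(np.arccos(-M[2,2])),o["grip_width"],o["grip_width"]*85,np.round(o["ft_force"],1),o["joint_pos"][6]))
if len(a)>=3:
    d=np.array(a[:3])-p
    # tool upright axes at current az and, if given, at target az
    def ax(azd):
        t=np.radians(azd);y=np.array([np.cos(t),np.sin(t),0]);z=np.array([0,0,-1.]);return np.c_[np.cross(y,z),y,z]
    print("total shift units now-axes",(M.T@d/.08).round(3), "=|mm|",round(1000*np.linalg.norm(d),1))
    if len(a)==4:
        dz=-(a[3]-az);dz=(dz+180)%360-180
        print("turn tz units total",round(dz/45,3),"deg",round(dz,1)," shift in target axes",(ax(a[3]).T@d/.08).round(3))
    # tilt correction
    Rt=R.from_matrix(ax(az));e=(r.inv()*Rt).as_rotvec();print("tilt fix rotvec units",(e/(np.pi/4)).round(3))
E
python3 go.py 0.61 -0.157 0.20 -93.6
```

```text
t 0.10 pos [0.2135 0.5871 0.2526] az 70.0 tilt 0.07 grip 0.999 (85.0mm) F [ 0.7  0.3 -0.4] j7 -0.09
total shift units now-axes [-7.836 -7.046  0.667] =|mm| 844.8
turn tz units total 3.636 deg 163.6  shift in target axes [5.53  8.971 0.658]
tilt fix rotvec units [-0.002  0.     0.   ]
```

```bash
python3 -m crank '[[1,[-0.39,-0.35,0],[0,0,0]],[1,[-0.39,-0.35,0],[0,0,0]],[1,[-0.39,-0.35,0],[0,0,0]],[1,[-0.39,-0.35,0],[0,0,0]],[1,[-0.39,-0.35,0],[0,0,0]]]' 40; python3 go.py 0.61 -0.157 0.20 -93.6
```

```text
clock: 0.6
position: [0.3129, 0.4007, 0.253]
ee_rot: [0.174, 0.985, -0.0, -0.0]
ft_force: [0.7, -0.3, -0.6]
grip_width: 0.999
t 0.60 pos [0.3129 0.4007 0.253 ] az 70.0 tilt 0.02 grip 0.999 (84.9mm) F [ 0.7 -0.3 -0.6] j7 0.23
total shift units now-axes [-5.874 -5.282  0.663] =|mm| 634.2
turn tz units total 3.636 deg 163.6  shift in target axes [4.145 6.725 0.663]
tilt fix rotvec units [-0. -0. -0.]
```

```bash
for i in 1 2 3; do python3 -m crank '[[1,[-0.39,-0.35,0],[0,0,0]],[1,[-0.39,-0.35,0],[0,0,0]],[1,[-0.39,-0.35,0],[0,0,0]],[1,[-0.39,-0.35,0],[0,0,0]],[1,[-0.39,-0.35,0],[0,0,0]]]' >/dev/null; done
for i in 1 2 3 4; do python3 -m crank '[[1,[0,0,0],[0,0,0.18]],[1,[0,0,0],[0,0,0.18]],[1,[0,0,0],[0,0,0.18]],[1,[0,0,0],[0,0,0.18]],[1,[0,0,0],[0,0,0.18]]]' >/dev/null; done; python3 go.py 0.61 -0.157 0.08 -93.6
```

```text
t 4.10 pos [ 0.6085 -0.1519  0.2529] az -92.3 tilt 0.04 grip 0.999 (84.9mm) F [-0.8 -0.4  0.2] j7 -1.05
total shift units now-axes [0.022 0.063 2.162] =|mm| 173.0
turn tz units total 0.029 deg 1.3  shift in target axes [0.023 0.062 2.162]
tilt fix rotvec units [-0.     0.001  0.   ]
```

```bash
python3 - <<'E'
from h import *
print(unproj("top",(319.8,183.2),.08),unproj("top",(319.5,184.6),.063),unproj("side",(276.5,237),.087))
t=cv2.imread("pics/top0_raw.png");s=cv2.imread("pics/side0_raw.png")
from fit import world
for K in [(.608,-.157,-.063),(.610,-.157,-.063)]:
    bar=[(30,6,87),(30,-6,87),(-30,-6,87),(-30,6,87),(30,6,87)];bar2=[(30,-6,63),(-30,-6,63),(-30,-6,87),(30,-6,87),(30,-6,63)]
    d=lambda n:[(proj(n,world(K,b)),(0,255,0)) for b in(bar,bar2)]
    crop(t,300,165,335,200,"k1.png",k=11,draw=d("top"));crop(s,255,225,305,275,"k2.png",k=7.7,draw=d("side"))
    a=cv2.imread("pics/k1.png");b=cv2.imread("pics/k2.png");cv2.imwrite("pics/k3_%d.png"%(K[0]*1000),np.hstack([a[:385],b[:385]]))
E
```

```text
[ 0.60804277 -0.15499943  0.08      ] [ 0.60724659 -0.15702144  0.063     ] [ 0.61291457 -0.15890121  0.087     ]
t [ 0.60919303  0.03245249 -0.06251375] 0.9915057592036645
s [ 0.61045161  0.03100219 -0.06268689] 0.7783351232043098
ts [ 0.60993911  0.03188792 -0.06363075] 0.8835528119273626
[[0.3, -2.1], [0.2, -0.8], [0.3, -0.8], [0.1, 0.9], [-0.1, 0.3], [0.5, -0.9], [0.7, -0.1], [0.4, -0.2], [0.2, -0.2], [-1.0, 3.1], [-0.9, -0.7], [0.0, -0.1], [-0.2, 0.1], [2.0, 0.1], [-0.8, -0.1], [-0.6, -1.3], [-0.8, -0.0], [1.4, -0.1], [-0.5, -0.3], [-0.3, -0.7], [-0.7, 0.0], [1.6, -0.1]]
knob top px [[319.23677827 187.09437188]]
[ 0.60724659 -0.15702144  0.063     ]
[ 0.61265649 -0.16819429  0.087     ]
```

View pics/k3_610.png

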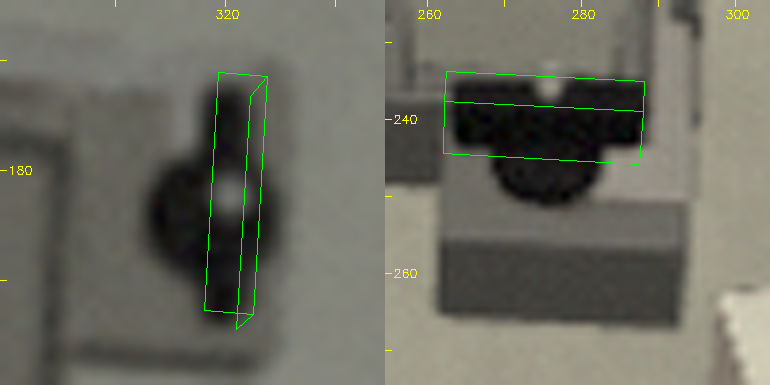

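```bash
python3 -m crank '[[1,[0,0.03,0.4],[0,0,0.03]],[1,[0,0,0.4],[0,0,0]],[1,[0,0,0.4],[0,0,0]],[1,[0,0,0.4],[0,0,0]],[1,[0,0,0],[0,0,0]]]' 25 >/dev/null;python3 go.py 0.61 -0.155 0.088 -93.6
python3 - <<'E'
from h import *
crop(manip.camera("top"),290,150,350,210,"g1.png",k=6.5);crop(manip.camera("side"),235,195,295,255,"g2.png",k=6.5)
cv2.imwrite("pics/g3.png",np.hstack([cv2.imread("pics/g1.png"),cv2.imread("pics/g2.png")]))
E
```

```text
t 4.60 pos [ 0.6064 -0.1533  0.1212] az -93.3 tilt 0.39 grip 0.996 (84.7mm) F [-0.5  0.7 -0.5] j7 -1.00
total shift units now-axes [0.049 0.019 0.414] =|mm| 33.4
turn tz units total 0.006 deg 0.3  shift in target axes [0.047 0.018 0.415]
tilt fix rotvec units [-0.001  0.009  0.   ]
```

View pics/g3.png

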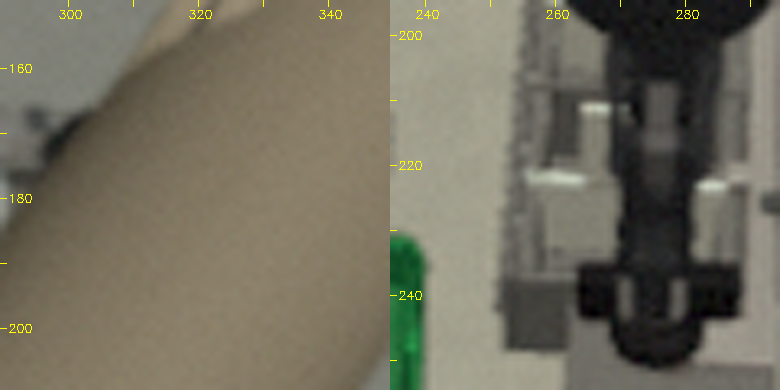

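```bash
python3 -m crank '[[1,[0.02,0.02,0.2],[0,0,0]],[1,[0,0,0.2],[0,0,0]],[1,[0,0,0.015],[0,0,0]],[1,[0,0,0],[0,0,0]],[-1,[0,0,0],[0,0,0]]]' 25 >/dev/null;python3 go.py 0.608 -0.155 0.088 -93.6; python3 -m crank '[[-1,[0,0,0],[0,0,0]],[-1,[0,0,0],[0,0,0]],[-1,[0,0,0],[0,0,0]],[-1,[0,0,0],[0,0,0]],[-1,[0,0,0],[0,0,0]]]' 25 >/dev/null;python3 go.py 0.608 -0.155 0.088 -93.6;
```

```text
t 5.20 pos [ 0.6103 -0.1564  0.0926] az -93.3 tilt 0.03 grip 0.856 (72.8mm) F [ 0.7  0.2 -0.6] j7 -0.97
total shift units now-axes [-0.029 -0.016  0.057] =|mm| 5.3
turn tz units total 0.006 deg 0.3  shift in target axes [-0.029 -0.016  0.057]
tilt fix rotvec units [ 0.    -0.001  0.   ]
t 5.70 pos [ 0.6106 -0.1546  0.0924] az -93.2 tilt 0.14 grip 0.132 (11.3mm) F [-1.2  5.2  5.2] j7 -0.97
total shift units now-axes [-0.032  0.006  0.055] =|mm| 5.1
turn tz units total 0.008 deg 0.4  shift in target axes [-0.032  0.006  0.055]
tilt fix rotvec units [-0.003 -0.    -0.   ]
```

```bash
python3 -m crank '[[-1,[0,0.01,0],[0,0,-0.17]],[-1,[0,0,0],[0,0,-0.17]],[-1,[0,0,0],[0,0,-0.17]],[-1,[0,0,0],[0,0,-0.17]],[-1,[0,0,0],[0,0,-0.17]]]' 30 >/dev/null;python3 go.py 0.61 -0.155 0.088 -3.6;  python3 -m crank '[[-1,[0,0,0],[0,0,-0.17]],[-1,[0,0,0],[0,0,-0.17]],[-1,[0,0,0],[0,0,-0.17]],[-1,[0,0,0],[0,0,-0.17]],[-1,[0,0,0],[0,0,-0.17]]]' 30 >/dev/null;python3 go.py 0.608 -0.155 0.088 -3.6;
```

```text
t 6.20 pos [ 0.6106 -0.1543  0.0924] az -54.6 tilt 0.22 grip 0.128 (10.9mm) F [-2.5  9.3  6.3] j7 -0.38
total shift units now-axes [-0.011  0.003  0.055] =|mm| 4.5
turn tz units total -1.134 deg -51.0  shift in target axes [-0.009 -0.006  0.055]
tilt fix rotvec units [-0.004 -0.003 -0.   ]
t 6.70 pos [ 0.6102 -0.154   0.0924] az -16.4 tilt 0.24 grip 0.129 (11.0mm) F [-5.2  9.4  6.7] j7 0.21
total shift units now-axes [-0.02  -0.023  0.055] =|mm| 5.0
turn tz units total -0.284 deg -12.8  shift in target axes [-0.014 -0.027  0.055]
tilt fix rotvec units [-0.002 -0.005 -0.   ]
```

```bash
python3 -m crank '[[-1,[0,0,0],[0,0,-0.15]],[-1,[0,0,0],[0,0,-0.15]],[-1,[0,0,0],[0,0,-0.06]],[-1,[0,0,0],[0,0,0]],[-1,[0,0,0],[0,0,0]]]' 30;python3 go.py 0.61 -0.155 0.088 -3.6
```

```text
clock: 7.2
position: [0.61, -0.154, 0.0924]
ee_rot: [0.711, 0.703, 0.001, -0.002]
ft_force: [-4.1, 10.8, 8.1]
grip_width: 0.135
t 7.20 pos [ 0.61   -0.154   0.0924] az -0.6 tilt 0.29 grip 0.135 (11.5mm) F [-4.1 10.8  8.1] j7 0.45
total shift units now-axes [-0.013 -0.     0.055] =|mm| 4.5
turn tz units total 0.067 deg 3.0  shift in target axes [-0.012  0.     0.055]
tilt fix rotvec units [-0.001 -0.006 -0.   ]
```

```bash
python3 -m crank '[[-0.3,[0,0,0],[0,0,0]],[-0.3,[0,0,0],[0,0,0]],[-0.3,[0,0,0],[0,0,0]],[-0.3,[0,0,-0.2],[0,0,0]],[-0.3,[0,0,-0.4],[0,0,0]]]' 30;python3 -m crank '[[-0.3,[0,0,-0.4],[0,0,0]],[-0.3,[0,0,-0.4],[0,0,0]],[-0.3,[0,0,-0.4],[0,0,0]],[-0.3,[0,-0.5,0],[0,0,0]],[-0.3,[0,-0.5,0],[0,0,0]]]' 30 >/dev/null
python3 - <<'E'
from h import *
t=manip.camera("top");cv2.imwrite("pics/top1_raw.png",t);crop(t,185,150,335,215,"g4.png");crop(manip.camera("side"),245,150,305,270,"g5.png",k=5)
E
python3 go.py
```

```text
clock: 7.7
position: [0.6087, -0.1569, 0.1394]
ee_rot: [0.711, 0.703, -0.001, -0.001]
ft_force: [0.8, 1.0, 1.0]
grip_width: 0.354
t 8.30 pos [ 0.5256 -0.1579  0.2369] az -0.9 tilt 0.17 grip 0.349 (29.7mm) F [ 0.3 -0.9  0.4] j7 0.34
```

View pics/g4.png

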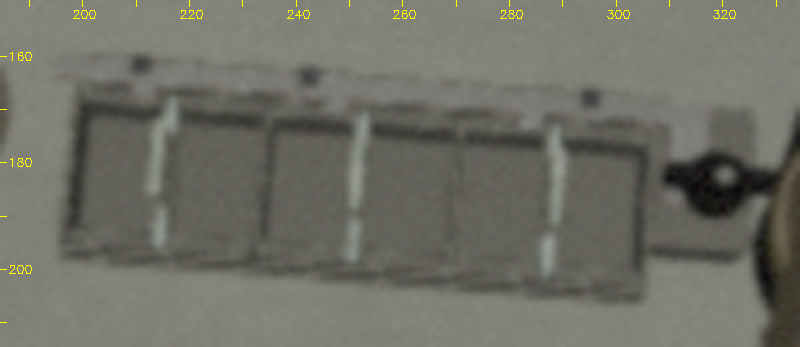

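View pics/g5.png

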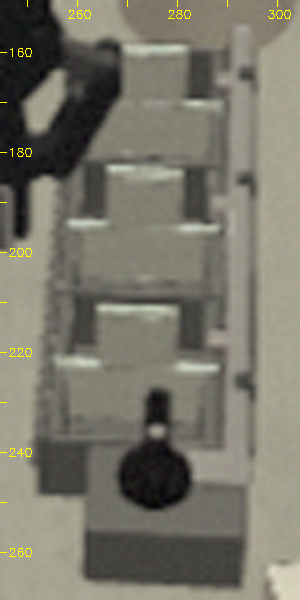

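```bash
for i in 1 2; do python3 -m crank '[[-0.3,[0,0,0],[0,0,-0.18]],[-0.3,[0,0,0],[0,0,-0.18]],[-0.3,[0,0,0],[0,0,-0.18]],[-0.3,[0,0,0],[0,0,-0.18]],[-0.3,[0,0,0],[0,0,-0.18]]]' 30 >/dev/null; done; python3 go.py 0.6165 0.134 0.13 86.4
```

```text
t 9.30 pos [ 0.5303 -0.1566  0.2372] az 80.7 tilt 0.06 grip 0.347 (29.5mm) F [-0.6  0.3 -0.1] j7 1.72
total shift units now-axes [-0.472  3.759  1.34 ] =|mm| 321.5
turn tz units total -0.128 deg -5.7  shift in target axes [-0.847  3.693  1.339]
tilt fix rotvec units [-0.     0.001  0.   ]
```

```bash
python3 -m crank '[[-0.3,[0,0,0],[0,0,-0.128]],[-0.3,[-0.1,0.46,0],[0,0,0]],[-0.3,[-0.1,0.46,0],[0,0,0]],[-0.3,[-0.1,0.46,0],[0,0,0]],[-0.3,[-0.1,0.46,0],[0,0,0]]]' 30 >/dev/null;  python3 -m crank '[[-0.3,[-0.1,0.46,0],[0,0,0]],[-0.3,[-0.1,0.46,0],[0,0,0]],[-0.3,[-0.1,0.46,0],[0,0,0]],[-0.3,[-0.1,0.46,0],[0,0,0]],[-0.3,[0,0,0.5],[0,0,0]]]' 30 >/dev/null; python3 go.py 0.6165 0.134 0.12 86.4
```

```text
t 10.30 pos [0.6171 0.1406 0.2009] az 86.5 tilt 0.60 grip 0.347 (29.5mm) F [-0.8  0.5 -0.4] j7 1.34
total shift units now-axes [ 0.011 -0.088  1.011] =|mm| 81.2
turn tz units total 0.003 deg 0.1  shift in target axes [ 0.002 -0.082  1.011]
tilt fix rotvec units [ 0.007  0.011 -0.   ]
```

```bash
python3 -m crank '[[-0.3,[0,-0.08,0.25],[0,0,0]],[-0.3,[0,0,0.25],[0,0,0]],[-0.3,[0,0,0.25],[0,0,0]],[-0.3,[0,0,0.2],[0,0,0]],[-0.3,[0,0,0],[0,0,0]]]' 30 >/dev/null; python3 go.py 0.6165 0.134 0.074 86.4
python3 - <<'E'
from h import *
crop(manip.camera("top"),180,140,240,200,"g1.png",k=6.5);crop(manip.camera("side"),245,120,305,180,"g2.png",k=6.5)
cv2.imwrite("pics/g6.png",np.hstack([cv2.imread("pics/g1.png"),cv2.imread("pics/g2.png")]))
E
```

```text
t 10.80 pos [0.6125 0.1266 0.1184] az 86.1 tilt 0.17 grip 0.352 (29.9mm) F [0.2 0.3 0. ] j7 1.38
total shift units now-axes [-0.046  0.096  0.555] =|mm| 45.2
turn tz units total -0.006 deg -0.3  shift in target axes [-0.045  0.095  0.556]
tilt fix rotvec units [-0.002 -0.004 -0.   ]
```

View pics/g6.png

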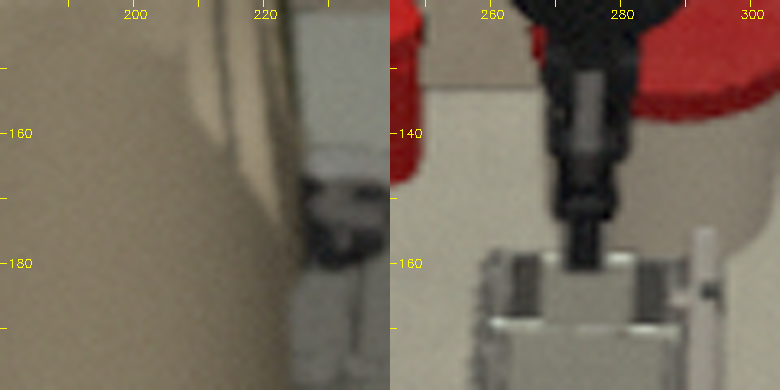

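```bash
python3 -m crank '[[-0.3,[-0.04,0.095,0],[0,0,0]],[-0.3,[0,0,0.2],[0,0,0]],[-0.3,[0,0,0.2],[0,0,0]],[-0.3,[0,0,0.15],[0,0,0]],[-0.3,[0,0,0],[0,0,0]]]' 30 ; python3 go.py 0.6165 0.134 0.074 86.4; python3 -m crank '[[-1,[0,0,0],[0,0,0]],[-1,[0,0,0],[0,0,0]],[-1,[0,0,0],[0,0,0]],[-1,[0,0,0],[0,0,0]],[-1,[0,0,0],[0,0,0]]]' 30; python3 go.py
```

```text
clock: 11.4
position: [0.6155, 0.1338, 0.0734]
ee_rot: [0.034, 0.999, -0.001, -0.002]
ft_force: [-0.6, -1.2, -0.5]
grip_width: 0.347
t 11.40 pos [0.6155 0.1338 0.0734] az 86.1 tilt 0.24 grip 0.347 (29.5mm) F [-0.6 -1.2 -0.5] j7 1.38
total shift units now-axes [-0.012  0.004 -0.008] =|mm| 1.2
turn tz units total -0.006 deg -0.3  shift in target axes [-0.012  0.004 -0.008]
tilt fix rotvec units [-0.002 -0.005 -0.   ]
clock: 11.9
position: [0.6173, 0.135, 0.0766]
ee_rot: [0.033, 0.999, 0.001, 0.0]
ft_force: [0.8, 4.5, 0.1]
grip_width: 0.057
t 11.90 pos [0.6173 0.135  0.0766] az 86.2 tilt 0.08 grip 0.057 (4.9mm) F [0.8 4.5 0.1] j7 1.38
```

```bash
python3 -m crank '[[-1,[0,0.01,-0.1],[0,0,0]],[-1,[0,0,-0.2],[0,0,0]],[-1,[0,0,-0.25],[0,0,0]],[-1,[0,0,-0.25],[0,0,0]],[-1,[0,0,-0.25],[0,0,0]]]' 40;  python3 -m crank '[[-1,[0,0,-0.25],[0,0,0]],[-1,[0,0,-0.25],[0,0,0]],[-1,[0,0,0],[0,0,0]],[-1,[0,0,0],[0,0,0]],[-1,[0,0,0],[0,0,0]]]' 40; python3 - <<'E'
from h import *
p=np.array([.442,.1945]);yaw=-.205
for s in(-.042,0,.042): print(p+s*np.array([-np.sin(yaw),np.cos(yaw)]))
crop(manip.camera("side"),215,110,315,210,"g7.png",k=6)
E
python3 go.py 0.442 0.1945 0.16 78.3
```

```text
clock: 12.4
position: [0.6174, 0.1338, 0.1625]
ee_rot: [0.034, 0.999, -0.0, 0.001]
ft_force: [-0.2, 0.8, -1.3]
grip_width: 0.05
clock: 12.9
position: [0.6167, 0.1346, 0.1996]
ee_rot: [0.034, 0.999, -0.0, -0.0]
ft_force: [0.6, -0.9, 0.1]
grip_width: 0.053
[0.43345018 0.15337944]
[0.442  0.1945]
[0.45054982 0.23562056]
t 12.95 pos [0.6166 0.1346 0.1994] az 86.1 tilt 0.08 grip 0.048 (4.1mm) F [-0.1  0.1 -1.2] j7 1.34
total shift units now-axes [2.228 0.599 0.494] =|mm| 188.8
turn tz units total 0.173 deg 7.8  shift in target axes [2.289 0.29  0.492]
tilt fix rotvec units [-0.001 -0.002 -0.   ]
```

View pics/g7.png

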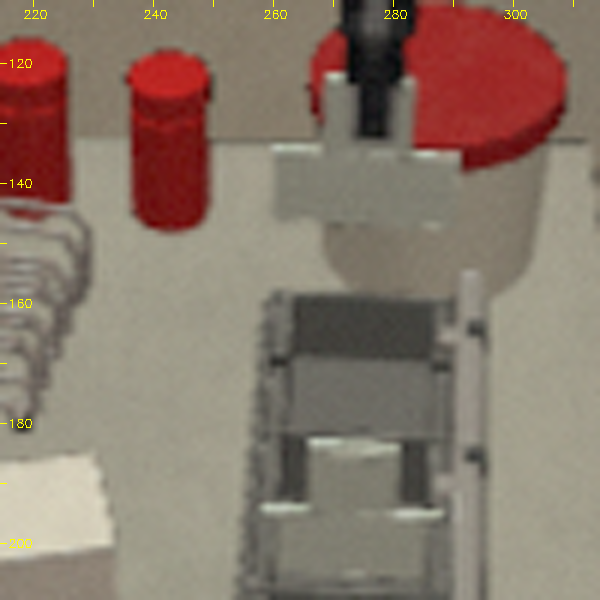

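```bash
python3 -m crank '[[-1,[0,0,0],[0,0,0.087]],[-1,[0,0,0],[0,0,0.086]],[-1,[0.3,0.04,0],[0,0,0]],[-1,[0.4,0.05,0],[0,0,0]],[-1,[0.4,0.05,0],[0,0,0]]]' 40;  python3 -m crank '[[-1,[0.4,0.05,0],[0,0,0]],[-1,[0.4,0.05,0],[0,0,0]],[-1,[0.3,0.04,0],[0,0,0]],[-1,[0,0,0],[0,0,0]],[-1,[0,0,0],[0,0,0]]]' 40; python3 go.py 0.442 0.1945 0.16 78.3
python3 - <<'E'
from h import *
crop(manip.camera("side"),170,90,270,190,"g1.png",k=4);crop(manip.camera("top"),150,200,250,300,"g2.png",k=4)
cv2.imwrite("pics/g8.png",np.hstack([cv2.imread("pics/g1.png"),cv2.imread("pics/g2.png")]))
E
```

```text
clock: 13.45
position: [0.5318, 0.1636, 0.1991]
ee_rot: [0.102, 0.995, -0.001, -0.001]
ft_force: [0.4, 0.3, -0.9]
grip_width: 0.052
clock: 13.95
position: [0.4492, 0.1925, 0.1999]
ee_rot: [0.101, 0.995, -0.0, -0.0]
ft_force: [0.3, -0.7, 0.8]
grip_width: 0.048
t 13.95 pos [0.4492 0.1925 0.1999] az 78.4 tilt 0.01 grip 0.048 (4.1mm) F [ 0.3 -0.7  0.8] j7 0.90
total shift units now-axes [0.093 0.007 0.499] =|mm| 40.6
turn tz units total 0.002 deg 0.1  shift in target axes [0.093 0.007 0.499]
tilt fix rotvec units [-0. -0. -0.]
```

View pics/g8.png

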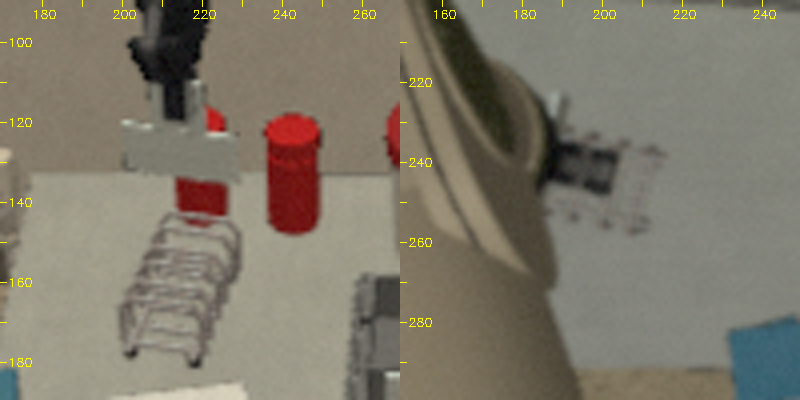

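```bash
python3 -m crank '[[-1,[0.09,0,0.15],[0,0,0]],[-1,[0,0,0.25],[0,0,0]],[-1,[0,0,0.2],[0,0,0]],[-1,[0,0,0],[0,0,0]],[-1,[0,0,0],[0,0,0]]]' 40; python3 go.py 0.442 0.1945 0.16 78.3
python3 - <<'E'
from h import *
a,b=unproj("side",(200.5,120.3),.168),unproj("side",(229,124.5),.168);print(a,b,(a+b)/2)
crop(manip.camera("side"),180,110,260,190,"g9.png",k=7.5)
E
```

```text
clock: 14.55
position: [0.4421, 0.1937, 0.1518]
ee_rot: [0.102, 0.995, -0.0, -0.0]
ft_force: [0.5, 0.4, -0.7]
grip_width: 0.051
t 14.55 pos [0.4421 0.1937 0.1518] az 78.3 tilt 0.06 grip 0.051 (4.3mm) F [ 0.5  0.4 -0.7] j7 0.90
total shift units now-axes [ 0.004  0.01  -0.103] =|mm| 8.3
turn tz units total 0.0 deg 0.0  shift in target axes [ 0.004  0.01  -0.103]
tilt fix rotvec units [-0.001 -0.001 -0.   ]
[0.41085047 0.19717768 0.168     ] [0.49015429 0.17785622 0.168     ] [0.45050238 0.18751695 0.168     ]
```

View pics/g9.png

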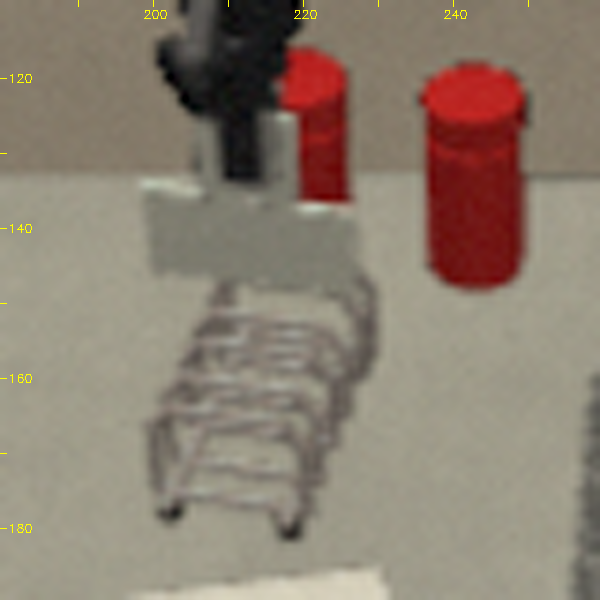

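```bash
python3 - <<'E' | tail -3
from h import *
from fit import world
a,b=unproj("side",(198.5,133.8),.1203),unproj("side",(226.5,136.8),.1203);print((a+b)/2)
s=cv2.imread("pics/side0_raw.png");d=[]
p=[.444,.1935,-.205]
for y,c in zip([49.5,34.5,7.5,-7.5,-34.5,-49.5],[(0,255,0),(0,255,0),(0,0,255),(0,0,255),(255,0,0),(255,0,0)]):
    L=world(p,[(-24,y,51),(24,y,51)]);d.append((proj("side",L),c))
crop(s,195,138,235,172,"r0.png",k=15,grid=True);crop(s,195,138,235,172,"r1.png",k=15,draw=d)
cv2.imwrite("pics/r2.png",cv2.resize(np.vstack([cv2.imread("pics/r0.png"),cv2.imread("pics/r1.png")]),(400,680))) 
E
```

```text
[ 0.60724659 -0.15702144  0.063     ]
[ 0.61265649 -0.16819429  0.087     ]
[0.44118876 0.19365846 0.1203    ]
```

View pics/r0.png

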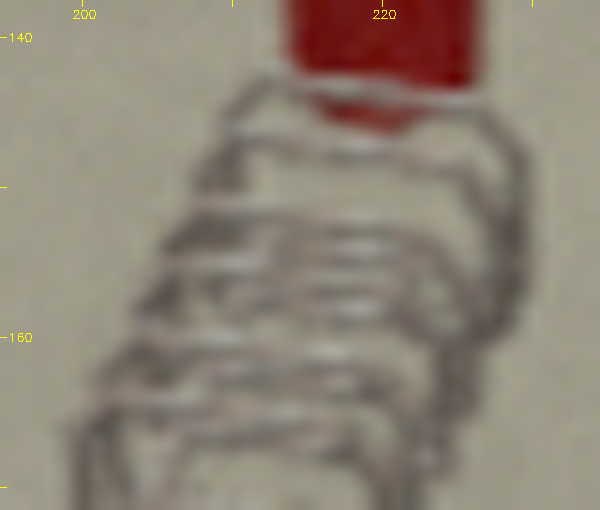

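View pics/r1.png

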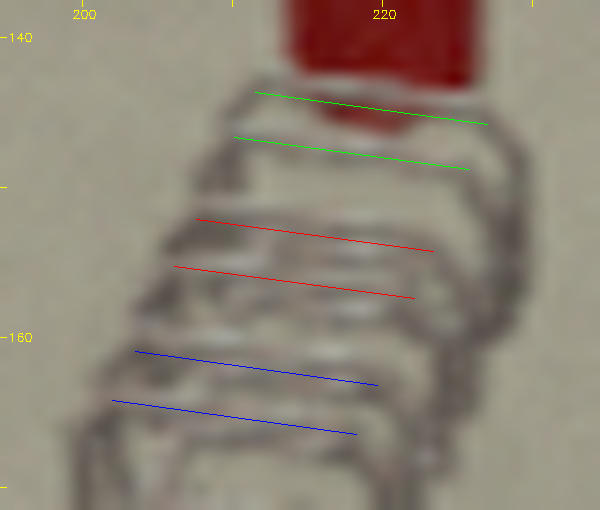

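```bash
python3 -m crank '[[-1,[0,0.035,0.15],[0,0,0]],[-1,[0,0,0.2],[0,0,0]],[-1,[0,0,0.15],[0,0,0]],[-1,[0,0,0.1],[0,0,0]],[-1,[0,0,0],[0,0,0]]]' 40; python3 go.py 0.443 0.1965 0.0845 78.3
python3 - <<'E'
from h import *
crop(manip.camera("side"),180,110,260,190,"g10.png",k=7.5)
E
```

```text
clock: 15.1
position: [0.4423, 0.1964, 0.103]
ee_rot: [0.102, 0.995, -0.001, -0.001]
ft_force: [0.8, 0.2, 0.4]
grip_width: 0.053
t 15.10 pos [0.4423 0.1964 0.103 ] az 78.3 tilt 0.10 grip 0.053 (4.5mm) F [0.8 0.2 0.4] j7 0.92
total shift units now-axes [-0.009  0.003  0.232] =|mm| 18.6
turn tz units total 0.001 deg 0.0  shift in target axes [-0.009  0.003  0.232]
tilt fix rotvec units [-0.002 -0.001 -0.   ]
```

View pics/g10.png

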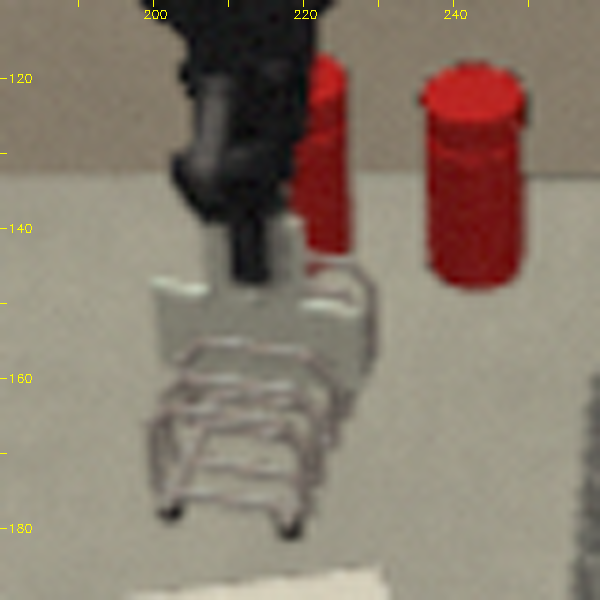

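```bash
python3 -m crank '[[-1,[0,0,0.08],[0,0,0]],[-1,[0,0,0.08],[0,0,0]],[-1,[0,0,0.06],[0,0,0]],[-1,[0,0,0],[0,0,0]],[-1,[0,0,0],[0,0,0]]]' 40; python3 go.py 0.443 0.1965 0.0825 78.3
```

```text
clock: 15.65
position: [0.4427, 0.1967, 0.0865]
ee_rot: [0.102, 0.995, -0.0, -0.0]
ft_force: [-0.3, -0.2, -0.5]
grip_width: 0.047
t 15.65 pos [0.4427 0.1967 0.0865] az 78.3 tilt 0.01 grip 0.047 (4.0mm) F [-0.3 -0.2 -0.5] j7 0.94
total shift units now-axes [-0.004 -0.002  0.049] =|mm| 4.0
turn tz units total 0.001 deg 0.0  shift in target axes [-0.004 -0.002  0.049]
tilt fix rotvec units [-0. -0. -0.]
```

```bash
python3 -m crank '[[-1,[0,0,0.03],[0,0,0]],[-1,[0,0,0.03],[0,0,0]],[-1,[0,0,0],[0,0,0]],[-1,[0,0,0],[0,0,0]],[-1,[0,0,0],[0,0,0]]]' 40; python3 go.py 0.443 0.1965 0.0825 78.3
```

```text
clock: 16.15
position: [0.4434, 0.1973, 0.0828]
ee_rot: [0.102, 0.995, 0.001, 0.001]
ft_force: [-2.8, -1.1, 12.2]
grip_width: 0.051
t 16.15 pos [0.4434 0.1973 0.0828] az 78.3 tilt 0.11 grip 0.051 (4.3mm) F [-2.8 -1.1 12.2] j7 0.94
total shift units now-axes [ 0.003 -0.011  0.004] =|mm| 1.0
turn tz units total 0.001 deg 0.0  shift in target axes [ 0.003 -0.011  0.004]
tilt fix rotvec units [ 0.002  0.001 -0.   ]
```

```bash
python3 -m crank '[[-0.5,[0,0,0],[0,0,0]],[-0.5,[0,0,0],[0,0,0]],[-0.5,[0,0,0],[0,0,0]],[-0.5,[0,0,-0.2],[0,0,0]],[-0.5,[0,0,-0.4],[0,0,0]]]' 30 >/dev/null; python3 -m crank '[[-0.5,[0,0,-0.4],[0,0,0]],[-0.5,[0,0,-0.4],[0,0,0]],[-0.5,[0,0,0],[0,0,0]],[-0.5,[0,0,0],[0,0,0]],[-0.5,[0,0,0],[0,0,0]]]' 30; python3 - <<'E'
from h import *
crop(manip.camera("side"),170,110,270,190,"g11.png",k=7.5)
E
python3 go.py 0.6100 0.032 0.13 86.4
```

```text
clock: 17.15
position: [0.4422, 0.1965, 0.1926]
ee_rot: [0.102, 0.995, -0.001, -0.001]
ft_force: [1.0, -0.5, -0.0]
grip_width: 0.254
t 17.20 pos [0.4421 0.1964 0.1925] az 78.3 tilt 0.12 grip 0.250 (21.3mm) F [-0.  -0.4 -0.4] j7 0.88
total shift units now-axes [-2.471 -1.588  0.78 ] =|mm| 243.1
turn tz units total -0.179 deg -8.1  shift in target axes [-2.223 -1.92   0.781]
tilt fix rotvec units [-0.002 -0.002 -0.   ]
```

View pics/g11.png

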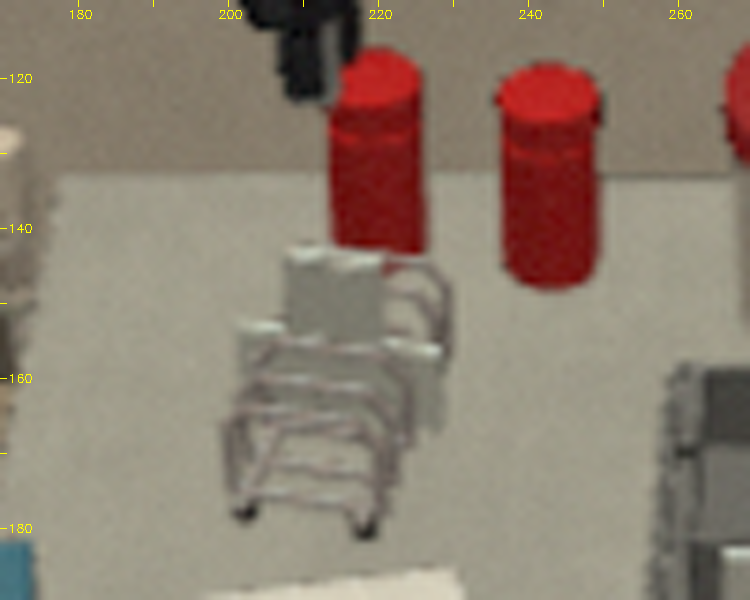

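```bash
python3 -m crank '[[-0.5,[0,0,0],[0,0,-0.18]],[-0.5,[-0.37,-0.32,0],[0,0,0]],[-0.5,[-0.37,-0.32,0],[0,0,0]],[-0.5,[-0.37,-0.32,0],[0,0,0]],[-0.5,[-0.37,-0.32,0],[0,0,0]]]' 30 >/dev/null; python3 -m crank '[[-0.5,[-0.37,-0.32,0],[0,0,0]],[-0.5,[-0.37,-0.32,0],[0,0,0]],[-0.5,[0,0,0.4],[0,0,0]],[-0.5,[0,0,0],[0,0,0]],[-0.5,[0,0,0],[0,0,0]]]' 30; python3 go.py 0.6100 0.032 0.074 86.4
```

```text
clock: 18.2
position: [0.6095, 0.033, 0.1608]
ee_rot: [0.031, 1.0, -0.0, -0.002]
ft_force: [0.1, -0.2, 0.5]
grip_width: 0.25
t 18.20 pos [0.6095 0.033  0.1608] az 86.5 tilt 0.17 grip 0.250 (21.2mm) F [ 0.1 -0.2  0.5] j7 1.55
total shift units now-axes [-0.01  -0.012  1.084] =|mm| 86.8
turn tz units total 0.002 deg 0.1  shift in target axes [-0.007 -0.012  1.084]
tilt fix rotvec units [-0.001 -0.004 -0.   ]
```

```bash
python3 -m crank '[[-0.5,[0,-0.01,0.3],[0,0,0]],[-0.5,[0,0,0.3],[0,0,0]],[-0.5,[0,0,0.25],[0,0,0]],[-0.5,[0,0,0.15],[0,0,0]],[-0.5,[0,0,0.08],[0,0,0]]]' 30; python3 -m crank '[[-1,[0,0,0],[0,0,0]],[-1,[0,0,0],[0,0,0]],[-1,[0,0,0],[0,0,0]],[-1,[0,0,0],[0,0,0]],[-1,[0,0,0],[0,0,0]]]' 40; python3 go.py 0.6100 0.032 0.074 86.4
```

```text
clock: 18.7
position: [0.6103, 0.0325, 0.0753]
ee_rot: [0.03, 1.0, 0.0, -0.0]
ft_force: [-0.2, 0.4, 0.5]
grip_width: 0.251
clock: 19.2
position: [0.6109, 0.0322, 0.0759]
ee_rot: [0.031, 1.0, 0.0, 0.001]
ft_force: [-0.5, 3.4, 1.4]
grip_width: 0.049
t 19.20 pos [0.6109 0.0322 0.0759] az 86.5 tilt 0.08 grip 0.049 (4.2mm) F [-0.5  3.4  1.4] j7 1.59
total shift units now-axes [ 0.011 -0.003  0.024] =|mm| 2.1
turn tz units total 0.001 deg 0.1  shift in target axes [ 0.011 -0.003  0.024]
tilt fix rotvec units [ 0.001  0.001 -0.   ]
```

```bash
python3 -m crank '[[-1,[0,0.01,-0.1],[0,0,0]],[-1,[0,0,-0.2],[0,0,0]],[-1,[0,0,-0.25],[0,0,0]],[-1,[0,0,-0.25],[0,0,0]],[-1,[0,0,-0.25],[0,0,0]]]' 40 >/dev/null;  python3 -m crank '[[-1,[0,0,-0.25],[0,0,0]],[-1,[0,0,-0.25],[0,0,0]],[-1,[0,0,0],[0,0,0.09]],[-1,[0,0,0],[0,0,0.09]],[-1,[0,0,0],[0,0,0]]]' 40; python3 go.py 0.4345 0.156 0.16 78.3
```

```text
clock: 20.2
position: [0.6107, 0.0316, 0.2008]
ee_rot: [0.103, 0.995, -0.0, 0.001]
ft_force: [-0.4, -0.0, -1.2]
grip_width: 0.056
t 20.20 pos [0.6107 0.0316 0.2008] az 78.2 tilt 0.08 grip 0.056 (4.7mm) F [-0.4 -0.  -1.2] j7 1.40
total shift units now-axes [2.474 1.072 0.506] =|mm| 219.5
turn tz units total -0.002 deg -0.1  shift in target axes [2.472 1.076 0.51 ]
tilt fix rotvec units [ 0.     0.002 -0.   ]
```

```bash
python3 -m crank '[[-1,[0.35,0.153,0],[0,0,0]],[-1,[0.35,0.153,0],[0,0,0]],[-1,[0.35,0.153,0],[0,0,0]],[-1,[0.35,0.153,0],[0,0,0]],[-1,[0.35,0.153,0],[0,0,0]]]' 40 >/dev/null;  python3 -m crank '[[-1,[0.35,0.153,0],[0,0,0]],[-1,[0.35,0.153,0],[0,0,0]],[-1,[0,0,0.3],[0,0,0]],[-1,[0,0,0.3],[0,0,0]],[-1,[0,0,0],[0,0,0]]]' 40; python3 go.py 0.4345 0.156 0.103 78.3; python3 - <<'E'
from h import *
crop(manip.camera("side"),170,110,270,190,"g12.png",k=7.5)
E
```

```text
clock: 21.2
position: [0.4345, 0.1549, 0.1497]
ee_rot: [0.101, 0.995, -0.001, -0.001]
ft_force: [-0.3, 0.1, -0.7]
grip_width: 0.049
t 21.20 pos [0.4345 0.1549 0.1497] az 78.4 tilt 0.21 grip 0.049 (4.2mm) F [-0.3  0.1 -0.7] j7 0.96
total shift units now-axes [0.001 0.015 0.584] =|mm| 46.7
turn tz units total 0.003 deg 0.1  shift in target axes [0.003 0.014 0.584]
tilt fix rotvec units [-0.004 -0.003 -0.   ]
```

View pics/g12.png

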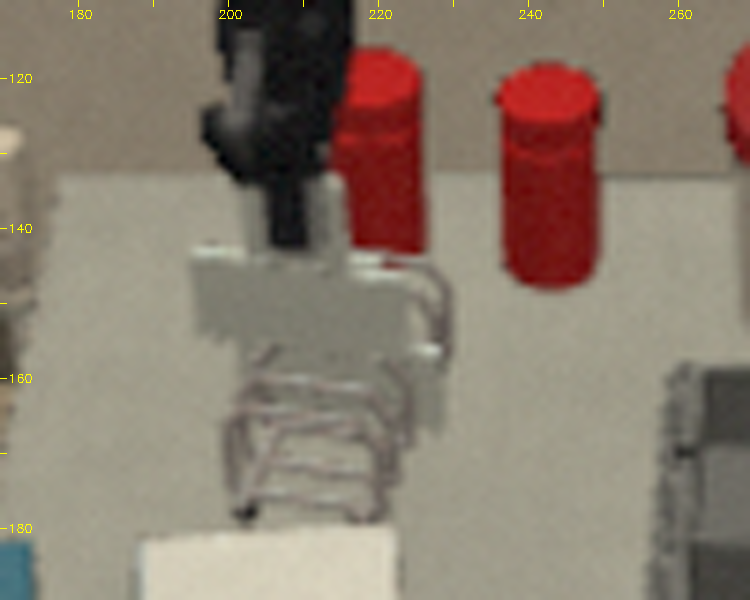

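```bash
python3 -m crank '[[-1,[0,0.015,0.15],[0,0,0]],[-1,[0,0,0.2],[0,0,0]],[-1,[0,0,0.15],[0,0,0]],[-1,[0,0,0.08],[0,0,0]],[-1,[0,0,0],[0,0,0]]]' 40; python3 go.py 0.4345 0.156 0.083 78.3; python3 - <<'E'
from h import *
crop(manip.camera("side"),170,110,270,190,"g13.png",k=7.5)
E
```

```text
clock: 21.75
position: [0.4359, 0.1569, 0.1044]
ee_rot: [0.102, 0.995, -0.0, -0.0]
ft_force: [0.8, 0.5, 0.0]
grip_width: 0.05
t 21.75 pos [0.4359 0.1569 0.1044] az 78.3 tilt 0.07 grip 0.050 (4.2mm) F [0.8 0.5 0. ] j7 0.99
total shift units now-axes [ 0.015 -0.014  0.267] =|mm| 21.4
turn tz units total 0.001 deg 0.0  shift in target axes [ 0.015 -0.014  0.267]
tilt fix rotvec units [-0.001 -0.001 -0.   ]
```

View pics/g13.png

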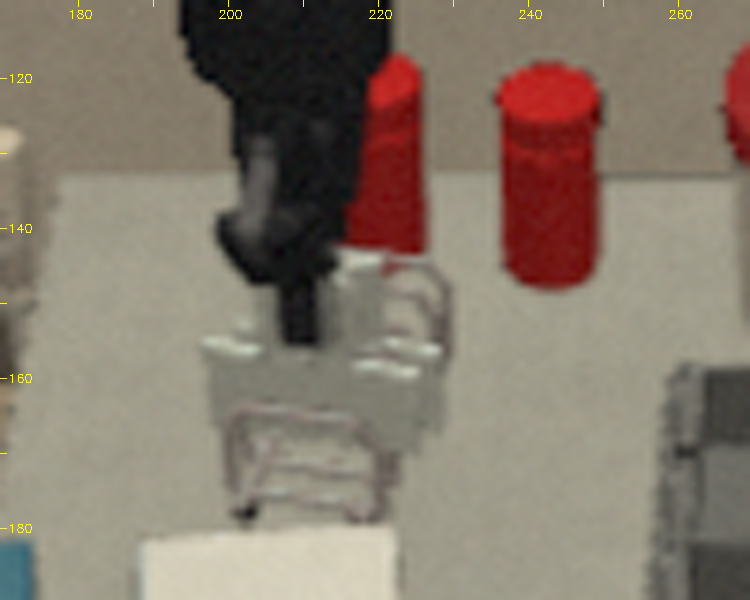

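Plate is between loops 5 and 6, no contact force. Lower to the rails and release.

```bash
python3 -m crank '[[-1,[0,0,0.1],[0,0,0]],[-1,[0,0,0.08],[0,0,0]],[-1,[0,0,0.06],[0,0,0]],[-1,[0,0,0.03],[0,0,0]],[-1,[0,0,0],[0,0,0]]]' 40; python3 go.py 0.4345 0.156 0.083 78.3;
```

```text
clock: 22.3
position: [0.436, 0.157, 0.083]
ee_rot: [0.102, 0.995, -0.0, -0.0]
ft_force: [-0.3, -0.7, 0.6]
grip_width: 0.053
t 22.30 pos [0.436 0.157 0.083] az 78.3 tilt 0.03 grip 0.053 (4.5mm) F [-0.3 -0.7  0.6] j7 1.00
total shift units now-axes [ 0.015 -0.016 -0.   ] =|mm| 1.8
turn tz units total 0.001 deg 0.0  shift in target axes [ 0.015 -0.016 -0.   ]
tilt fix rotvec units [-0. -0. -0.]
```

```bash
python3 -m crank '[[-1,[0,0,0.02],[0,0,0]],[-1,[0,0,0],[0,0,0]],[-1,[0,0,0],[0,0,0]],[-0.5,[0,0,0],[0,0,0]],[-0.5,[0,0,0],[0,0,0]]]' 40; python3 -m crank '[[-0.5,[0,0,0],[0,0,0]],[-0.5,[0,0,-0.2],[0,0,0]],[-0.5,[0,0,-0.4],[0,0,0]],[-0.5,[0,0,-0.4],[0,0,0]],[-0.5,[0,0,-0.4],[0,0,0]]]' 40 >/dev/null; python3 -m crank '[[1,[0,0,-0.4],[0,0,0]],[1,[0,0,0],[0,0,0]],[1,[0.4,0.4,0],[0,0,0]],[1,[0.4,0.4,0],[0,0,0]],[1,[0,0.4,0],[0,0,0]]]' 40; python3 - <<'E'
from h import *
t=manip.camera("top");s=manip.camera("side");cv2.imwrite("pics/top2_raw.png",t);cv2.imwrite("pics/side2_raw.png",s)
crop(s,140,110,340,260,"g14.png",k=4);crop(t,160,150,400,300,"g15.png")
E
python3 go.py
```

```text
clock: 22.8
position: [0.4362, 0.1572, 0.0818]
ee_rot: [0.102, 0.995, 0.0, 0.0]
ft_force: [1.0, 0.2, 0.2]
grip_width: 0.253
clock: 23.8
position: [0.3896, 0.2662, 0.2253]
ee_rot: [0.1, 0.995, 0.0, -0.001]
ft_force: [0.8, -0.6, 0.7]
grip_width: 1.001
t 23.90 pos [0.3915 0.268  0.2249] az 78.7 tilt 0.02 grip 0.999 (84.9mm) F [ 0.3 -0.8 -0.1] j7 0.68
```

View pics/g14.png

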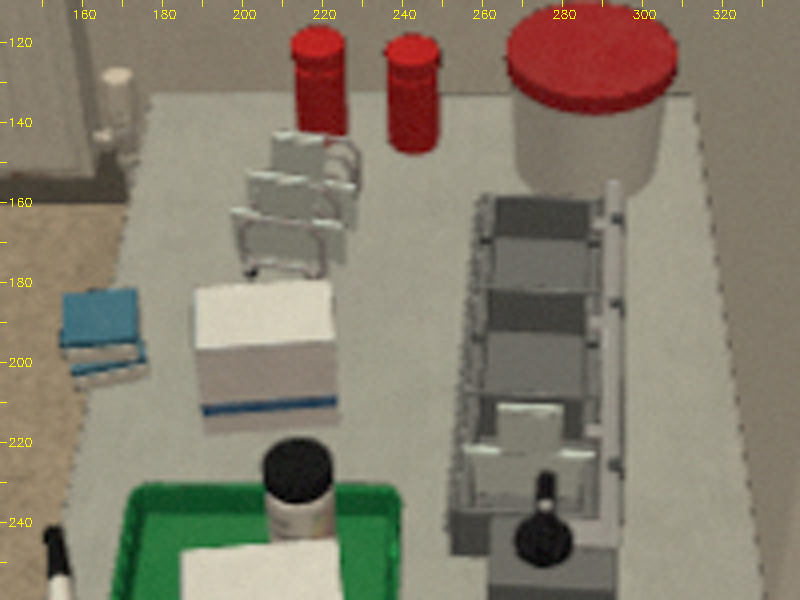

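View pics/g15.png

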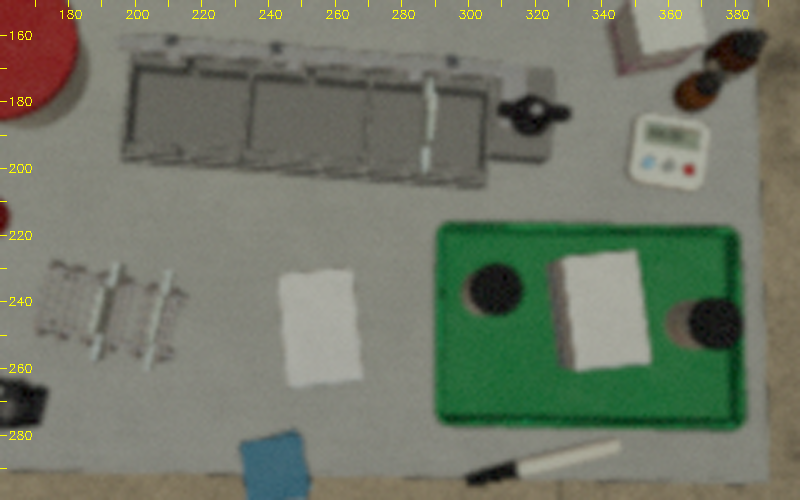

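```bash
python3 - <<'E'
from h import *
t=cv2.imread("pics/top2_raw.png");s=cv2.imread("pics/side2_raw.png")
crop(t,235,222,275,272,"z1.png",k=10);crop(s,180,172,230,222,"z2.png",k=10)
a=cv2.imread("pics/z1.png");b=cv2.imread("pics/z2.png");cv2.imwrite("pics/z3.png",np.hstack([a,b])[:,:800])
E
```

```text
(no output)
```

View pics/z3.png

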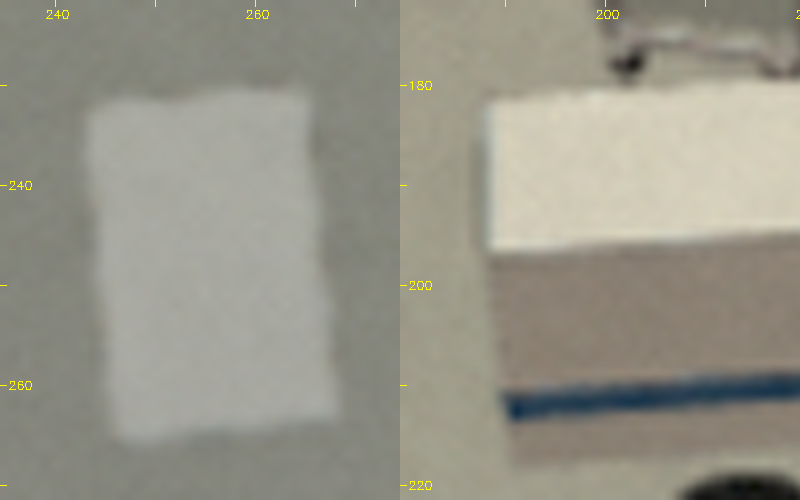

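View pics/z2.png

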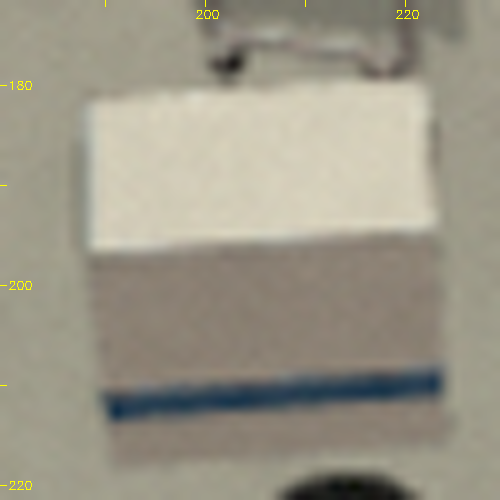

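```bash
cat > carfit.py <<'E'
from h import *
from scipy.optimize import least_squares
def world(p,P):
    P=np.array(P,float)*1e-3;c,s=np.cos(p[2]),np.sin(p[2])
    return np.c_[p[0]+c*P[:,0]-s*P[:,1],p[1]+s*P[:,0]+c*P[:,1],P[:,2]]
def carfit(ct,cs,z):
    P=[(45,30,z),(45,-30,z),(-45,-30,z),(-45,30,z)]
    for n,c in(("top",ct),("side",cs)):
        if c: 
            q=least_squares(lambda p:(proj(n,world(p,P))-np.array(c)).ravel(),[.45,0,0]);print(n,q.x.round(4),"yaw deg",np.degrees(q.x[2]).round(1),q.fun.round(1))
E
python3 - <<'E'
from carfit import *
carfit([(243.3,231.7),(265.1,230.7),(268.2,263),(246.5,265.7)],[(222.3,179.5),(223.3,194.7),(188.7,196.7),(188.3,181.7)],80)
E
```

```text
top [0.4302 0.017  0.1103] yaw deg 6.3 [-0.2  0.2  0.3 -0.9  0.4  0.6 -0.4  0.1]
side [0.4336 0.017  0.1056] yaw deg 6.0 [ 0.1 -0.1  0.3 -0.  -0.4  0.3  0.  -0.2]
```

```bash
python3 -m crank '[[1,[0,0,0],[0,0,-0.13]],[1,[0,0,0],[0,0,-0.13]],[1,[0,0,0],[0,0,-0.13]],[1,[0,0,0],[0,0,0]],[1,[0,0,0],[0,0,0]]]' 40 >/dev/null; python3 go.py 0.432 0.017 0.13 96.2
```

```text
t 24.40 pos [0.3928 0.2636 0.2253] az 95.7 tilt 0.03 grip 1.001 (85.1mm) F [-0.4  0.2 -0.7] j7 0.99
total shift units now-axes [-0.182 -3.115  1.192] =|mm| 267.3
turn tz units total -0.011 deg -0.5  shift in target axes [-0.154 -3.117  1.191]
tilt fix rotvec units [-0.    -0.001 -0.   ]
```

```bash
python3 -m crank '[[1,[0,0,0],[0,0,-0.011]],[1,[-0.02,-0.445,0],[0,0,0]],[1,[-0.02,-0.445,0],[0,0,0]],[1,[-0.02,-0.445,0],[0,0,0]],[1,[-0.02,-0.445,0],[0,0,0]]]' 40 >/dev/null;python3 -m crank '[[1,[-0.02,-0.445,0],[0,0,0]],[1,[-0.02,-0.445,0],[0,0,0]],[1,[-0.02,-0.445,0.3],[0,0,0]],[1,[0,0,0.4],[0,0,0]],[1,[0,0,0],[0,0,0]]]' 40 >/dev/null; python3 go.py 0.432 0.017 0.13 96.2;  python3 -m crank '[[1,[0,0,0],[0,0,0]],[1,[0,0,0],[0,0,0]],[1,[0,0,0],[0,0,0]],[1,[0,0,0],[0,0,0]],[1,[0,0,0],[0,0,0]]]' 40 >/dev/null; python3 go.py 0.432 0.017 0.076 96.2;python3 - <<'E'
from h import *
crop(manip.camera("side"),165,110,265,210,"g16.png",k=6)
E
```

```text
t 25.40 pos [0.4296 0.0165 0.1669] az 96.2 tilt 0.30 grip 1.002 (85.2mm) F [-0.4  0.2  0.3] j7 1.50
total shift units now-axes [-0.033  0.004  0.462] =|mm| 37.0
turn tz units total 0.0 deg 0.0  shift in target axes [-0.031  0.003  0.462]
tilt fix rotvec units [-0.001 -0.007 -0.   ]
t 25.90 pos [0.4319 0.0179 0.1701] az 96.4 tilt 0.05 grip 0.995 (84.6mm) F [0.4 0.1 0. ] j7 1.50
total shift units now-axes [ 1.000e-03 -1.200e-02  1.177e+00] =|mm| 94.2
turn tz units total 0.005 deg 0.2  shift in target axes [-0.    -0.012  1.177]
tilt fix rotvec units [ 0.     0.001 -0.   ]
```

View pics/g16.png

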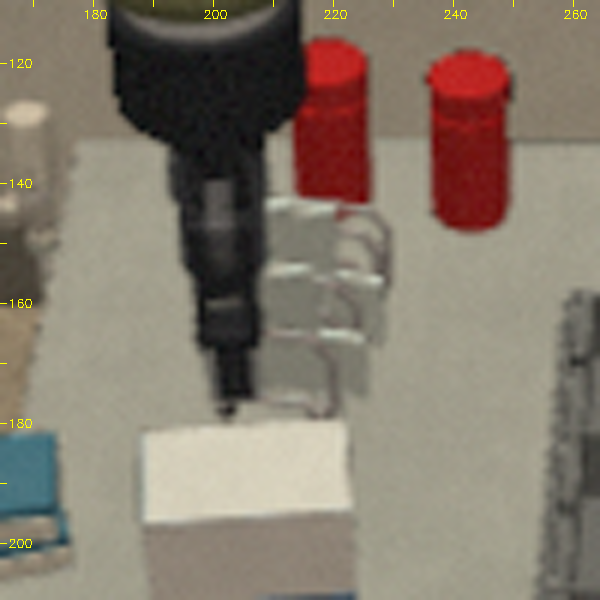

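```bash
python3 -m crank '[[1,[0,-0.01,0.3],[0,0,0]],[1,[0,0,0.35],[0,0,0]],[1,[0,0,0.3],[0,0,0]],[1,[0,0,0.15],[0,0,0]],[1,[0,0,0.07],[0,0,0]]]' 40 ; python3 -m crank '[[-1,[0,0,0],[0,0,0]],[-1,[0,0,0],[0,0,0]],[-1,[0,0,0],[0,0,0]],[-1,[0,0,0],[0,0,0]],[-1,[0,0,0],[0,0,0]]]' 40; python3 go.py 0.432 0.017 0.076 96.2
```

```text
clock: 26.45
position: [0.4314, 0.0168, 0.0754]
ee_rot: [-0.056, 0.998, -0.0, -0.001]
ft_force: [0.2, 0.5, 1.0]
grip_width: 1.001
clock: 26.95
position: [0.4326, 0.0172, 0.0771]
ee_rot: [-0.056, 0.998, 0.0, 0.001]
ft_force: [-1.3, -0.2, 7.3]
grip_width: 0.696
t 26.95 pos [0.4326 0.0172 0.0771] az 96.4 tilt 0.12 grip 0.696 (59.1mm) F [-1.3 -0.2  7.3] j7 1.62
total shift units now-axes [ 0.008 -0.001  0.014] =|mm| 1.3
turn tz units total 0.004 deg 0.2  shift in target axes [ 0.008 -0.001  0.014]
tilt fix rotvec units [ 0.001  0.002 -0.   ]
```

```bash
python3 -m crank '[[-1,[0,0,-0.15],[0,0,0]],[-1,[0,0,-0.3],[0,0,0]],[-1,[0,0,-0.35],[0,0,0]],[-1,[0,0,-0.35],[0,0,0]],[-1,[0,0,-0.35],[0,0,0]]]' 50 >/dev/null; python3 - <<'E'
from h import *
crop(manip.camera("side"),165,110,265,210,"g17.png",k=6)
E
python3 go.py 0.6165 0.1345 0.19 -3.6
```

```text
t 27.50 pos [0.4336 0.0166 0.2021] az 96.3 tilt 0.35 grip 0.688 (58.5mm) F [ 4.5 -0.7  3.5] j7 1.48
total shift units now-axes [-2.434  1.213  0.168] =|mm| 218.0
turn tz units total 2.22 deg 99.9  shift in target axes [1.614 2.19  0.152]
tilt fix rotvec units [ 0.002  0.008 -0.   ]
```

View pics/g17.png

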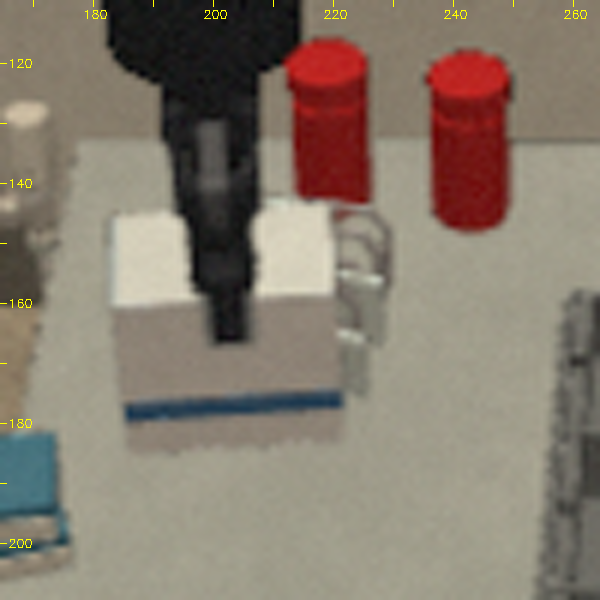

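```bash
for i in 1 2; do python3 -m crank '[[-1,[0,0,0],[0,0,0.17]],[-1,[0,0,0],[0,0,0.17]],[-1,[0,0,0],[0,0,0.17]],[-1,[0,0,0],[0,0,0.17]],[-1,[0,0,0],[0,0,0.17]]]' 50 >/dev/null; done;  python3 -m crank '[[-1,[0,0,0],[0,0,0.17]],[-1,[0,0,0],[0,0,0.17]],[-1,[0,0,0],[0,0,0.17]],[-1,[0,0,0],[0,0,0.01]],[-1,[0,0,0],[0,0,0]]]' 50; python3 go.py 0.6165 0.1345 0.19 -3.6
```

```text
clock: 29.0
position: [0.4317, 0.0167, 0.1964]
ee_rot: [0.727, 0.686, 0.0, 0.0]
ft_force: [-0.3, -0.1, -1.0]
grip_width: 0.693
t 29.00 pos [0.4317 0.0167 0.1964] az -3.3 tilt 0.03 grip 0.693 (58.9mm) F [-0.3 -0.1 -1. ] j7 -0.24
total shift units now-axes [1.604 2.22  0.082] =|mm| 219.2
turn tz units total 0.006 deg 0.3  shift in target axes [1.615 2.213 0.081]
tilt fix rotvec units [ 0.001 -0.     0.   ]
```

```bash
python3 -m crank '[[-1,[0,0,0],[0,0,0.006]],[-1,[0.23,0.317,0],[0,0,0]],[-1,[0.23,0.317,0],[0,0,0]],[-1,[0.23,0.317,0],[0,0,0]],[-1,[0.23,0.317,0],[0,0,0]]]' 50 >/dev/null;  python3 -m crank '[[-1,[0.23,0.317,0],[0,0,0]],[-1,[0.23,0.317,0],[0,0,0]],[-1,[0.23,0.317,0],[0,0,0]],[-1,[0,0,0],[0,0,0]],[-1,[0,0,0],[0,0,0]]]' 50; python3 go.py 0.6165 0.1345 0.15 -3.6;  python3 -m crank '[[-1,[0,0,0.2],[0,0,0]],[-1,[0,0,0.2],[0,0,0]],[-1,[0,0,0],[0,0,0]],[-1,[0,0,0],[0,0,0]],[-1,[0,0,0],[0,0,0]]]' 50; python3 go.py 0.6165 0.1345 0.08 -3.6;python3 - <<'E'
from h import *
crop(manip.camera("side"),235,90,335,190,"g1.png",k=4);crop(manip.camera("top"),170,130,270,230,"g2.png",k=4)
cv2.imwrite("pics/g18.png",np.hstack([cv2.imread("pics/g1.png"),cv2.imread("pics/g2.png")]))
E
```

```text
clock: 30.0
position: [0.6173, 0.1338, 0.1954]
ee_rot: [0.729, 0.684, -0.001, 0.0]
ft_force: [-0.4, 0.5, -0.5]
grip_width: 0.691
t 30.00 pos [0.6173 0.1338 0.1954] az -3.7 tilt 0.09 grip 0.691 (58.7mm) F [-0.4  0.5 -0.5] j7 -0.20
total shift units now-axes [ 0.009 -0.01   0.568] =|mm| 45.4
turn tz units total -0.002 deg -0.1  shift in target axes [ 0.009 -0.011  0.568]
tilt fix rotvec units [-0.001  0.002  0.   ]
clock: 30.5
position: [0.6175, 0.1335, 0.1646]
ee_rot: [0.73, 0.683, 0.0, 0.0]
ft_force: [-0.8, 0.4, -1.1]
grip_width: 0.693
t 30.50 pos [0.6175 0.1335 0.1646] az -3.8 tilt 0.04 grip 0.693 (58.9mm) F [-0.8  0.4 -1.1] j7 -0.19
total shift units now-axes [ 0.011 -0.014  1.057] =|mm| 84.6
turn tz units total -0.004 deg -0.2  shift in target axes [ 0.011 -0.013  1.057]
tilt fix rotvec units [ 0.001 -0.001  0.   ]
```

View pics/g18.png

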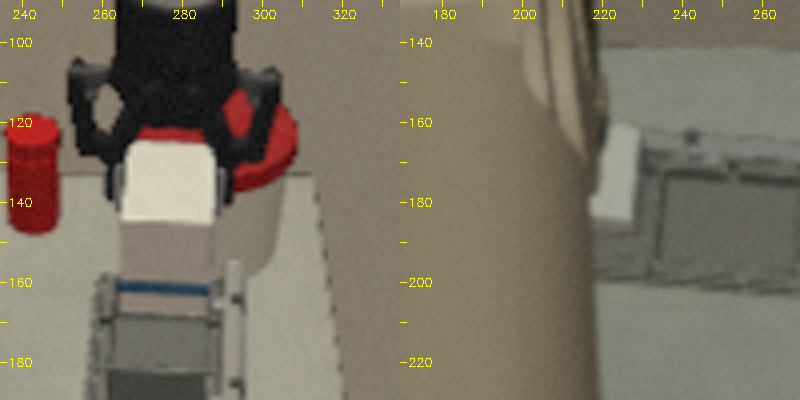

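```bash
python3 - <<'E'
from h import *
print(unproj("side",(276.8,134.8),.1676))
c=np.array([np.cos(-.063),np.sin(-.063)]);
crop(manip.camera("side"),250,115,310,175,"g1.png",k=6.6);crop(manip.camera("top"),205,150,265,210,"g2.png",k=6.6)
cv2.imwrite("pics/g19.png",np.hstack([cv2.imread("pics/g1.png"),cv2.imread("pics/g2.png")]))
E
```

```text
[0.61903351 0.13215175 0.1676    ]
```

View pics/g19.png

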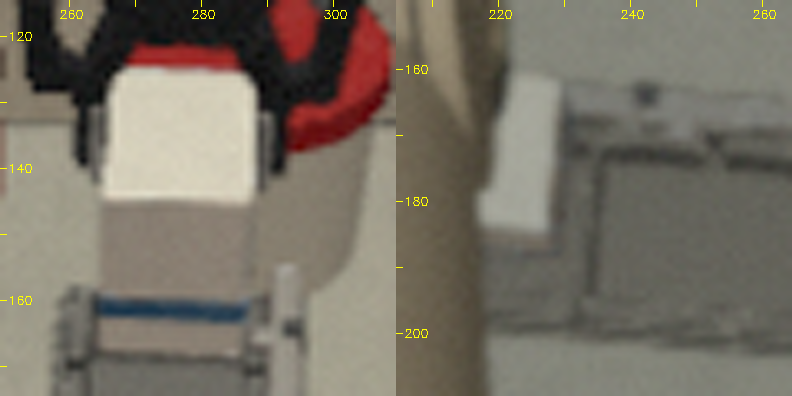

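```bash
python3 -m crank '[[-1,[0.015,-0.012,0.2],[0,0,0]],[-1,[0,0,0.25],[0,0,0]],[-1,[0,0,0.15],[0,0,0]],[-1,[0,0,0.1],[0,0,0]],[-1,[0,0,0],[0,0,0]]]' 50; python3 go.py 0.6165 0.1345 0.08 -3.6;python3 - <<'E'
from h import *
crop(manip.camera("side"),250,115,310,175,"g1.png",k=6.6);crop(manip.camera("top"),205,150,265,210,"g2.png",k=6.6)
cv2.imwrite("pics/g20.png",np.hstack([cv2.imread("pics/g1.png"),cv2.imread("pics/g2.png")]))
E
```

```text
clock: 31.2
position: [0.6158, 0.1347, 0.1067]
ee_rot: [0.73, 0.683, -0.001, -0.0]
ft_force: [0.8, 0.5, -1.4]
grip_width: 0.689
t 31.20 pos [0.6158 0.1347 0.1067] az -3.8 tilt 0.12 grip 0.689 (58.6mm) F [ 0.8  0.5 -1.4] j7 -0.17
total shift units now-axes [-0.002  0.009  0.334] =|mm| 26.7
turn tz units total -0.004 deg -0.2  shift in target axes [-0.002  0.009  0.334]
tilt fix rotvec units [-0.002  0.001  0.   ]
```

View pics/g20.png

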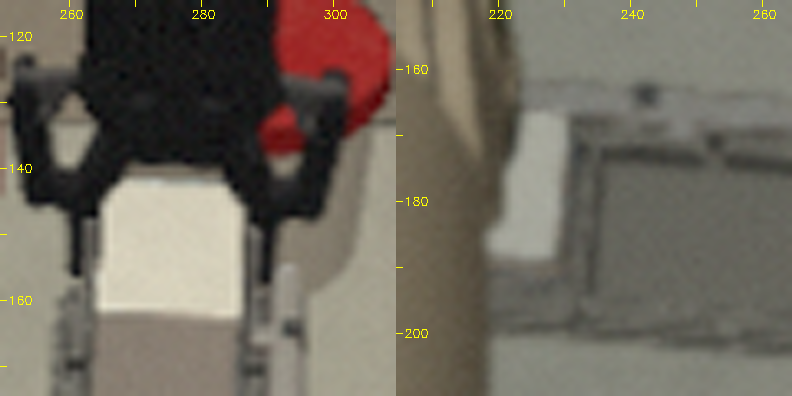

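```bash
python3 -m crank '[[-1,[0,0.008,0.12],[0,0,0]],[-1,[0,0,0.1],[0,0,0]],[-1,[0,0,0.06],[0,0,0]],[-1,[0,0,0],[0,0,0]],[-1,[0,0,0],[0,0,0]]]' 50; python3 go.py 0.6165 0.1345 0.081 -3.6
```

```text
clock: 31.8
position: [0.6171, 0.1348, 0.0856]
ee_rot: [0.73, 0.683, -0.0, -0.0]
ft_force: [-0.1, -0.1, -0.5]
grip_width: 0.69
t 31.80 pos [0.6171 0.1348 0.0856] az -3.8 tilt 0.01 grip 0.690 (58.7mm) F [-0.1 -0.1 -0.5] j7 -0.16
total shift units now-axes [-0.005 -0.007  0.058] =|mm| 4.7
turn tz units total -0.004 deg -0.2  shift in target axes [-0.005 -0.007  0.058]
tilt fix rotvec units [-0.  0.  0.]
```

```bash
python3 -m crank '[[-1,[0,0,0.03],[0,0,0]],[-1,[0,0,0.03],[0,0,0]],[-1,[0,0,0],[0,0,0]],[-1,[0,0,0],[0,0,0]],[-1,[0,0,0],[0,0,0]]]' 50; python3 go.py
```

```text
clock: 32.3
position: [0.6174, 0.135, 0.0813]
ee_rot: [0.73, 0.683, 0.0, 0.0]
ft_force: [-0.2, 0.1, 3.9]
grip_width: 0.688
t 32.30 pos [0.6174 0.135  0.0813] az -3.8 tilt 0.04 grip 0.688 (58.5mm) F [-0.2  0.1  3.9] j7 -0.16
```

```bash
python3 -m crank '[[0.75,[0,0,0],[0,0,0]],[0.75,[0,0,0],[0,0,0]],[0.75,[0,0,0],[0,0,0]],[0.75,[0,0,-0.15],[0,0,0]],[0.75,[0,0,-0.35],[0,0,0]]]' 50; python3 -m crank '[[1,[0,0,-0.4],[0,0,0]],[1,[0,0,-0.4],[0,0,0]],[1,[0,0,-0.4],[0,0,0]],[1,[0,-0.5,0],[0,0,0]],[1,[0,-0.5,0],[0,0,0]]]' 50 >/dev/null;  python3 - <<'E'
from h import *
t=manip.camera("top");s=manip.camera("side");cv2.imwrite("pics/top3_raw.png",t);cv2.imwrite("pics/side3_raw.png",s)
crop(s,245,110,325,190,"g1.png",k=5);crop(t,180,140,260,220,"g2.png",k=5)
cv2.imwrite("pics/g21.png",np.hstack([cv2.imread("pics/g1.png"),cv2.imread("pics/g2.png")]))
crop(t,280,210,390,285,"z4.png",k=7);crop(s,150,215,250,325,"z5.png",k=5.4)
E
python3 go.py
```

```text
clock: 32.8
position: [0.6157, 0.1346, 0.1198]
ee_rot: [0.73, 0.683, -0.002, -0.001]
ft_force: [0.5, 1.1, -0.6]
grip_width: 0.87
t 33.40 pos [0.5334 0.1405 0.2173] az -3.7 tilt 0.18 grip 1.000 (85.0mm) F [ 1.4 -0.2  0.2] j7 -0.31
```

View pics/g21.png

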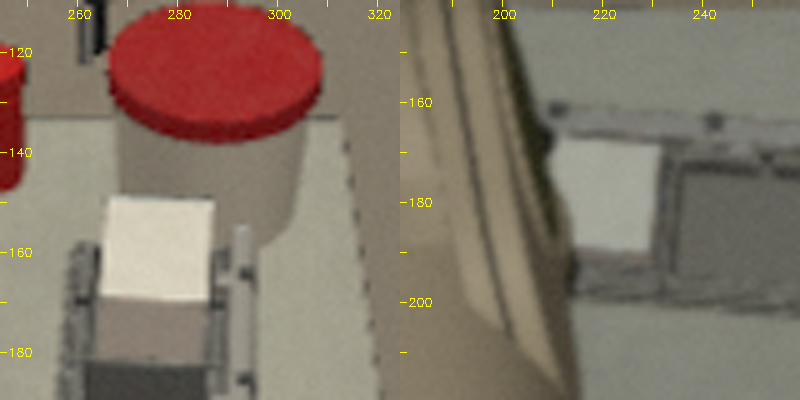

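View pics/z4.png

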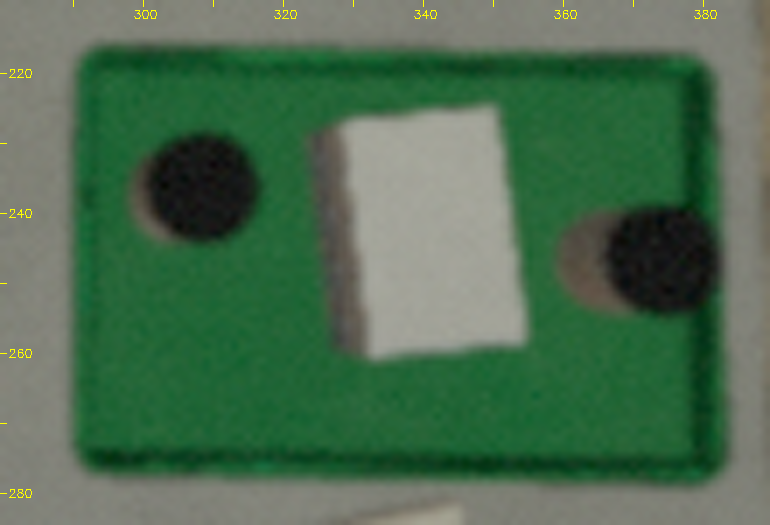

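View pics/z5.png

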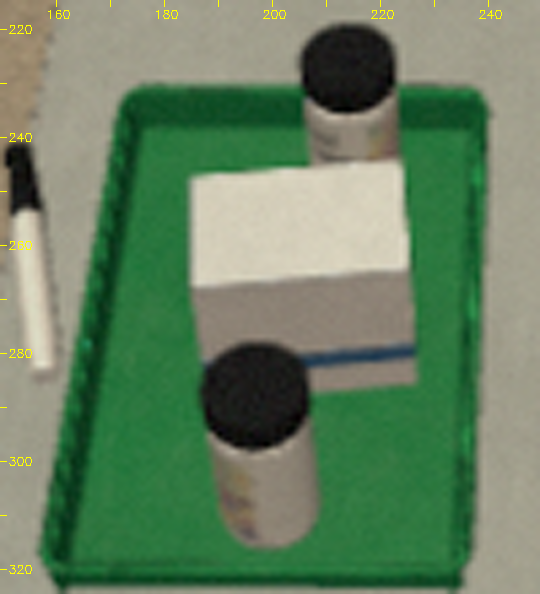

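```bash
python3 - <<'E'
from carfit import *
carfit([(328.1,226.9),(350.5,224.5),(354.6,258.8),(332.4,260.9)],[(223.9,244.7),(224.9,264.1),(185.2,267.5),(184.9,247.5)],82)
for n,c in(("top",(308.4,236.4)),("side",(214,224.9)),("top",(374.4,246.6)),("side",(196.9,284.7))):print(n,unproj(n,c,.089))
E
python3 go.py 0.45 -0.212 0.15 96.6
```

```text
top [ 0.4473 -0.2114  0.112 ] yaw deg 6.4 [ 0.1  0.  -0.1  0.3  0.1 -0.2 -0.1 -0.1]
side [ 0.4502 -0.2121  0.1087] yaw deg 6.2 [ 0.1 -0.6  0.6  0.5 -0.6  0.3 -0.2 -0.4]
top [ 0.46220008 -0.12232456  0.089     ]
side [ 0.46528347 -0.12328927  0.089     ]
top [ 0.43834607 -0.29712685  0.089     ]
side [ 0.44095977 -0.29695459  0.089     ]
t 33.40 pos [0.5334 0.1405 0.2173] az -3.7 tilt 0.18 grip 1.000 (85.0mm) F [ 1.4 -0.2  0.2] j7 -0.31
total shift units now-axes [-4.466 -0.754  0.836] =|mm| 368.4
turn tz units total -2.229 deg -100.3  shift in target axes [ 1.542 -4.257  0.841]
tilt fix rotvec units [-0.003 -0.002 -0.   ]
```

```bash
python3 go.py 0.4637 -0.1228 0.15 -3.6
```

```text
t 33.40 pos [0.5334 0.1405 0.2173] az -3.7 tilt 0.18 grip 1.000 (85.0mm) F [ 1.4 -0.2  0.2] j7 -0.31
total shift units now-axes [-3.342 -0.655  0.837] =|mm| 280.6
turn tz units total -0.002 deg -0.1  shift in target axes [-3.34  -0.663  0.841]
tilt fix rotvec units [-0.003 -0.002 -0.   ]
```

```bash
python3 -m crank '[[1,[-0.4,-0.08,0],[0,0,0]],[1,[-0.4,-0.08,0],[0,0,0]],[1,[-0.4,-0.08,0],[0,0,0]],[1,[-0.4,-0.08,0],[0,0,0]],[1,[-0.4,-0.08,0],[0,0,0]]]' 40 >/dev/null; python3 -m crank '[[1,[-0.4,-0.08,0],[0,0,0]],[1,[-0.4,-0.08,0],[0,0,0]],[1,[-0.4,-0.08,0],[0,0,0]],[1,[-0.12,-0.02,0.4],[0,0,0]],[1,[0,0,0.25],[0,0,0]]]' 40 >/dev/null; python3 -m crank '[[1,[0,0,0],[0,0,0]],[1,[0,0,0],[0,0,0]],[1,[0,0,0],[0,0,0]],[1,[0,0,0],[0,0,0]],[1,[0,0,0],[0,0,0]]]' 40 >/dev/null;python3 go.py 0.4637 -0.1228 0.078 -3.6
python3 - <<'E'
from h import *
crop(manip.camera("side"),175,175,255,255,"g1.png",k=5);crop(manip.camera("top"),275,195,355,275,"g2.png",k=5)
cv2.imwrite("pics/g22.png",np.hstack([cv2.imread("pics/g1.png"),cv2.imread("pics/g2.png")]))
E
```

```text
t 34.90 pos [ 0.4676 -0.1212  0.1656] az -3.8 tilt 0.07 grip 1.000 (85.0mm) F [0.5 0.2 0.1] j7 0.16
total shift units now-axes [-0.023 -0.048  1.095] =|mm| 87.7
turn tz units total -0.004 deg -0.2  shift in target axes [-0.023 -0.047  1.095]
tilt fix rotvec units [ 0.001 -0.     0.   ]
```

View pics/g22.png

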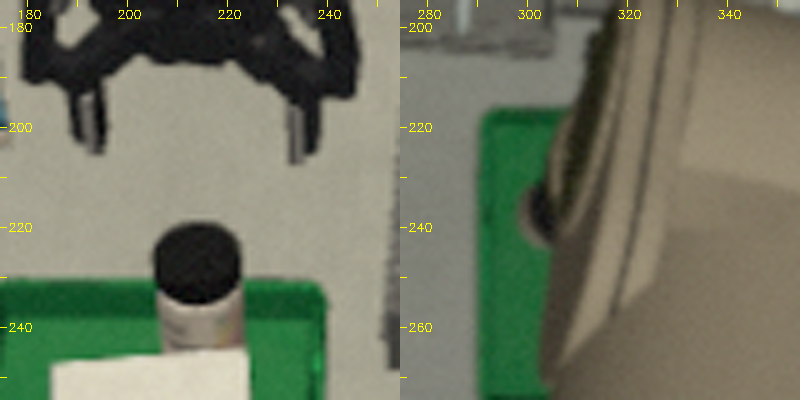

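```bash
python3 -m crank '[[1,[-0.023,-0.047,0.3],[0,0,0]],[1,[0,0,0.3],[0,0,0]],[1,[0,0,0.25],[0,0,0]],[1,[0,0,0.16],[0,0,0]],[1,[0,0,0.08],[0,0,0]]]' 30 ; python3 -m crank '[[-1,[0,0,0],[0,0,0]],[-1,[0,0,0],[0,0,0]],[-1,[0,0,0],[0,0,0]],[-1,[0,0,0],[0,0,0]],[-1,[0,0,0],[0,0,0]]]' 30;python3 go.py 0.4637 -0.1228 0.078 -3.6; python3 -m crank '[[-1,[0,0,-0.15],[0,0,0]],[-1,[0,0,-0.3],[0,0,0]],[-1,[0,0,-0.35],[0,0,0]],[-1,[0,0,-0.35],[0,0,0]],[-1,[0,0,-0.35],[0,0,0]]]' 40;python3 go.py 0.6051 -0.0453 0.2 -3.6
```

```text
clock: 35.5
position: [0.4629, -0.1229, 0.0768]
ee_rot: [0.73, 0.683, -0.0, -0.0]
ft_force: [-0.1, 0.1, -0.3]
grip_width: 1.0
clock: 36.0
position: [0.4638, -0.123, 0.0786]
ee_rot: [0.73, 0.683, 0.001, 0.0]
ft_force: [-2.1, -0.3, 7.0]
grip_width: 0.492
t 36.00 pos [ 0.4638 -0.123   0.0786] az -3.8 tilt 0.09 grip 0.492 (41.8mm) F [-2.1 -0.3  7. ] j7 0.27
total shift units now-axes [ 0.003 -0.002  0.007] =|mm| 0.6
turn tz units total -0.004 deg -0.2  shift in target axes [ 0.003 -0.002  0.007]
tilt fix rotvec units [ 0.002 -0.001  0.   ]
clock: 36.5
position: [0.463, -0.1233, 0.1997]
ee_rot: [0.73, 0.683, 0.0, 0.0]
ft_force: [0.6, 0.3, -1.1]
grip_width: 0.489
t 36.50 pos [ 0.463  -0.1233  0.1997] az -3.8 tilt 0.04 grip 0.489 (41.6mm) F [ 0.6  0.3 -1.1] j7 0.13
total shift units now-axes [ 1.091  1.707 -0.003] =|mm| 162.1
turn tz units total -0.005 deg -0.2  shift in target axes [ 1.084  1.711 -0.004]
tilt fix rotvec units [ 0.001 -0.     0.   ]
```

```bash
python3 -m crank '[[-1,[0.218,0.336,0],[0,0,-0.005]],[-1,[0.218,0.336,0],[0,0,0]],[-1,[0.218,0.336,0],[0,0,0]],[-1,[0.218,0.336,0],[0,0,0]],[-1,[0.218,0.336,0],[0,0,0]]]' 40 >/dev/null; python3 -m crank '[[-1,[0,0,0.3],[0,0,0]],[-1,[0,0,0.25],[0,0,0]],[-1,[0,0,0.05],[0,0,0]],[-1,[0,0,0],[0,0,0]],[-1,[0,0,0],[0,0,0]]]' 40 ;python3 go.py 0.603 -0.0453 0.08 -3.6
python3 - <<'E'
from h import *
crop(manip.camera("side"),235,155,315,235,"g1.png",k=5);crop(manip.camera("top"),245,140,325,220,"g2.png",k=5)
cv2.imwrite("pics/g23.png",np.hstack([cv2.imread("pics/g1.png"),cv2.imread("pics/g2.png")]))
E
```

```text
clock: 37.5
position: [0.6033, -0.0445, 0.1512]
ee_rot: [0.729, 0.685, 0.001, 0.0]
ft_force: [-0.4, -0.2, -0.7]
grip_width: 0.489
t 37.50 pos [ 0.6033 -0.0445  0.1512] az -3.6 tilt 0.10 grip 0.489 (41.5mm) F [-0.4 -0.2 -0.7] j7 0.15
total shift units now-axes [-0.01  -0.005  0.89 ] =|mm| 71.2
turn tz units total 0.001 deg 0.0  shift in target axes [-0.01  -0.004  0.89 ]
tilt fix rotvec units [ 0.002 -0.     0.   ]
```

View pics/g23.png

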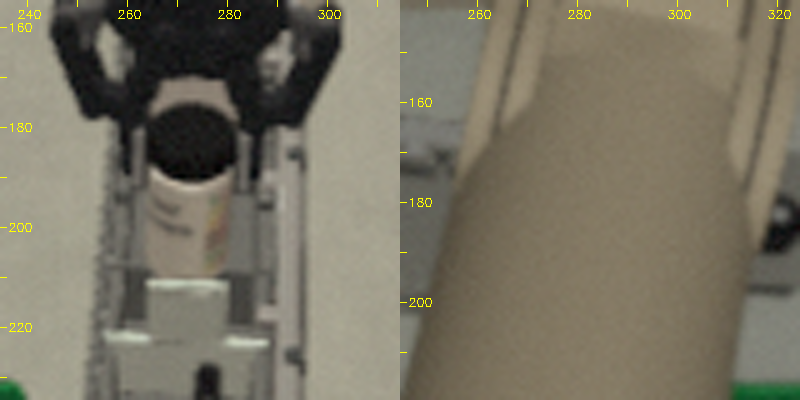

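```bash
python3 - <<'E'
from h import *
print(unproj("side",(272.9,181.1),.1616))
# tab of right divider predicted vs seen
print(proj("side",[(.610-.063*.103,.0315-.1028,.084)]), unproj("side",(272.0,211.3),.084))
E
```

```text
[ 0.60486693 -0.04709155  0.1616    ]
[[271.65412092 211.26012238]] [ 0.6043604  -0.07143207  0.084     ]
```

```bash
python3 -m crank '[[-1,[0,0,0.15],[0,0,0]],[-1,[0,0,0.15],[0,0,0]],[-1,[0,0,0.15],[0,0,0]],[-1,[0,0,0.1],[0,0,0]],[-1,[0,0,0],[0,0,0]]]' 40 ;python3 go.py 0.603 -0.0453 0.08 -3.6
python3 - <<'E'
from h import *
crop(manip.camera("side"),235,155,315,235,"g24.png",k=7)
E
```

```text
clock: 38.1
position: [0.6019, -0.0444, 0.1039]
ee_rot: [0.729, 0.685, -0.001, -0.001]
ft_force: [0.8, -1.1, -0.8]
grip_width: 0.489
t 38.10 pos [ 0.6019 -0.0444  0.1039] az -3.6 tilt 0.15 grip 0.489 (41.5mm) F [ 0.8 -1.1 -0.8] j7 0.18
total shift units now-axes [-0.011  0.015  0.299] =|mm| 24.0
turn tz units total 0.001 deg 0.0  shift in target axes [-0.011  0.014  0.299]
tilt fix rotvec units [-0.003  0.001  0.   ]
```

View pics/g24.png

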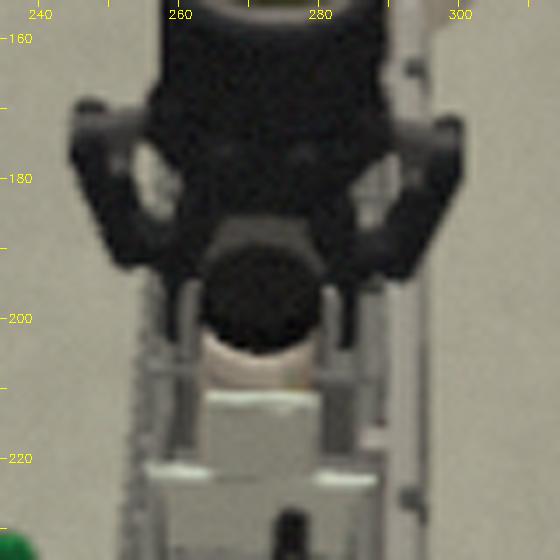

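Inside the pocket, no contact. Lower to the floor and release.

```bash
python3 -m crank '[[-1,[0,0,0.12],[0,0,0]],[-1,[0,0,0.1],[0,0,0]],[-1,[0,0,0.05],[0,0,0]],[-1,[0,0,0],[0,0,0]],[-1,[0,0,0],[0,0,0]]]' 40 ;python3 go.py 0.603 -0.0453 0.08 -3.6
```

```text
clock: 38.65
position: [0.6029, -0.0444, 0.0841]
ee_rot: [0.729, 0.685, 0.0, -0.0]
ft_force: [0.3, -0.3, -0.7]
grip_width: 0.492
t 38.65 pos [ 0.6029 -0.0444  0.0841] az -3.6 tilt 0.00 grip 0.492 (41.8mm) F [ 0.3 -0.3 -0.7] j7 0.19
total shift units now-axes [-0.011  0.002  0.051] =|mm| 4.2
turn tz units total 0.001 deg 0.0  shift in target axes [-0.011  0.002  0.051]
tilt fix rotvec units [ 0. -0.  0.]
```

```bash
python3 -m crank '[[-1,[0,0,0.045],[0,0,0]],[-1,[0,0,0],[0,0,0]],[-1,[0,0,0],[0,0,0]],[-1,[0,0,0],[0,0,0]],[-1,[0,0,0],[0,0,0]]]' 40 ;python3 -m crank '[[0.4,[0,0,0],[0,0,0]],[0.4,[0,0,0],[0,0,0]],[0.4,[0,0,0],[0,0,0]],[0.4,[0,0,-0.15],[0,0,0]],[0.4,[0,0,-0.35],[0,0,0]]]' 40; python3 -m crank '[[1,[0,0,-0.4],[0,0,0]],[1,[0,0,-0.4],[0,0,0]],[1,[0,0,-0.4],[0,0,0]],[1,[0,0,0],[0,0,0]],[1,[0,0,0],[0,0,0]]]' 40 ;python3 go.py 0.4397 -0.297 0.15 -3.6
python3 - <<'E'
from h import *
crop(manip.camera("side"),235,155,315,235,"g25.png",k=7)
E
```

```text
clock: 39.15
position: [0.6029, -0.0443, 0.0806]
ee_rot: [0.729, 0.685, 0.0, 0.0]
ft_force: [0.2, -0.1, -0.6]
grip_width: 0.487
clock: 39.65
position: [0.6015, -0.0443, 0.1196]
ee_rot: [0.729, 0.685, -0.002, -0.001]
ft_force: [-0.3, 1.2, 0.1]
grip_width: 0.7
clock: 40.15
position: [0.6031, -0.0445, 0.2176]
ee_rot: [0.729, 0.685, 0.001, 0.0]
ft_force: [0.1, 0.6, -0.2]
grip_width: 0.998
t 40.15 pos [ 0.6031 -0.0445  0.2176] az -3.6 tilt 0.11 grip 0.998 (84.8mm) F [ 0.1  0.6 -0.2] j7 0.12
total shift units now-axes [-3.278 -1.844  0.84 ] =|mm| 308.3
turn tz units total 0.001 deg 0.0  shift in target axes [-3.279 -1.84   0.845]
tilt fix rotvec units [ 0.002 -0.001  0.   ]
```

View pics/g25.png

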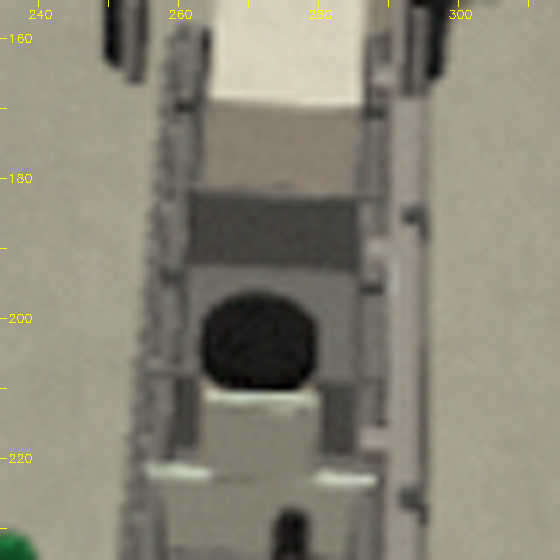

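```bash
python3 -m crank '[[1,[-0.41,-0.23,0],[0,0,0]],[1,[-0.41,-0.23,0],[0,0,0]],[1,[-0.41,-0.23,0],[0,0,0]],[1,[-0.41,-0.23,0],[0,0,0]],[1,[-0.41,-0.23,0],[0,0,0]]]' 40 >/dev/null; python3 -m crank '[[1,[-0.41,-0.23,0],[0,0,0]],[1,[-0.41,-0.23,0],[0,0,0]],[1,[-0.41,-0.23,0],[0,0,0]],[1,[0,0,0.4],[0,0,0]],[1,[0,0,0.2],[0,0,0]]]' 40 >/dev/null; python3 -m crank '[[1,[0,0,0],[0,0,0]],[1,[0,0,0],[0,0,0]],[1,[0,0,0],[0,0,0]],[1,[0,0,0],[0,0,0]],[1,[0,0,0],[0,0,0]]]' 40 >/dev/null;python3 go.py 0.4397 -0.297 0.078 -3.6
python3 - <<'E'
from h import *
crop(manip.camera("side"),150,220,250,320,"g1.png",k=4);crop(manip.camera("top"),310,185,410,285,"g2.png",k=4)
cv2.imwrite("pics/g26.png",np.hstack([cv2.imread("pics/g1.png"),cv2.imread("pics/g2.png")]))
E
```

```text
t 41.70 pos [ 0.44   -0.2971  0.169 ] az -3.5 tilt 0.05 grip 1.001 (85.1mm) F [-0.6 -0.  -0.5] j7 0.62
total shift units now-axes [ 0.002 -0.005  1.138] =|mm| 91.0
turn tz units total 0.001 deg 0.1  shift in target axes [ 0.002 -0.004  1.138]
tilt fix rotvec units [ 0.001  0.    -0.   ]
```

View pics/g26.png

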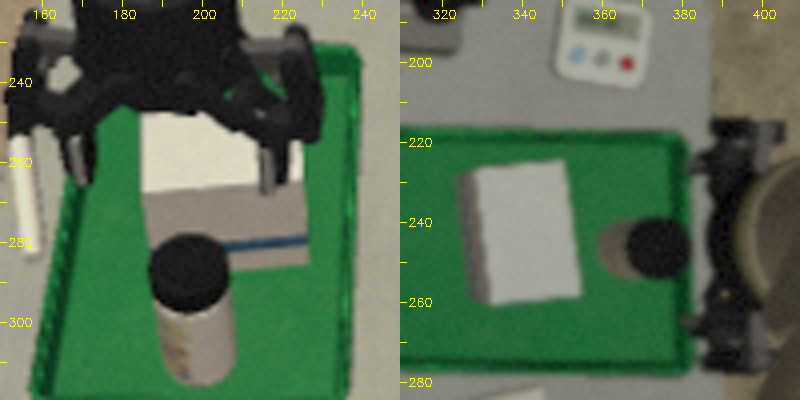

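```bash
python3 -m crank '[[1,[0,0,0.3],[0,0,0]],[1,[0,0,0.3],[0,0,0]],[1,[0,0,0.25],[0,0,0]],[1,[0,0,0.18],[0,0,0]],[1,[0,0,0.1],[0,0,0]]]' 30 ; python3 -m crank '[[-1,[0,0,0],[0,0,0]],[-1,[0,0,0],[0,0,0]],[-1,[0,0,0],[0,0,0]],[-1,[0,0,0],[0,0,0]],[-1,[0,0,0],[0,0,0]]]' 30;python3 go.py 0.4397 -0.297 0.078 -3.6; python3 -m crank '[[-1,[0,0,-0.15],[0,0,0]],[-1,[0,0,-0.3],[0,0,0]],[-1,[0,0,-0.35],[0,0,0]],[-1,[0,0,-0.35],[0,0,0]],[-1,[0,0,-0.35],[0,0,0]]]' 40;python3 go.py 0.600 -0.0972 0.2 -3.6
```

```text
clock: 42.3
position: [0.4393, -0.2969, 0.0771]
ee_rot: [0.729, 0.685, -0.0, -0.0]
ft_force: [0.1, 0.4, -0.9]
grip_width: 1.002
clock: 42.8
position: [0.4401, -0.2975, 0.079]
ee_rot: [0.729, 0.685, 0.0, 0.001]
ft_force: [-0.6, -0.4, 7.2]
grip_width: 0.493
t 42.80 pos [ 0.4401 -0.2975  0.079 ] az -3.6 tilt 0.09 grip 0.493 (41.9mm) F [-0.6 -0.4  7.2] j7 0.72
total shift units now-axes [ 0.006 -0.006  0.012] =|mm| 1.2
turn tz units total 0.001 deg 0.0  shift in target axes [ 0.006 -0.006  0.012]
tilt fix rotvec units [ 0.002  0.    -0.   ]
clock: 43.3
position: [0.4393, -0.2972, 0.1999]
ee_rot: [0.729, 0.685, 0.0, 0.0]
ft_force: [0.3, -0.2, -0.6]
grip_width: 0.49
t 43.30 pos [ 0.4393 -0.2972  0.1999] az -3.6 tilt 0.02 grip 0.490 (41.6mm) F [ 0.3 -0.2 -0.6] j7 0.60
total shift units now-axes [ 2.621  1.848 -0.   ] =|mm| 256.5
turn tz units total 0.0 deg 0.0  shift in target axes [ 2.621e+00  1.847e+00 -1.000e-03]
tilt fix rotvec units [ 0. -0.  0.]
```

```bash
python3 -m crank '[[-1,[0.374,0.264,0],[0,0,0]],[-1,[0.374,0.264,0],[0,0,0]],[-1,[0.374,0.264,0],[0,0,0]],[-1,[0.374,0.264,0],[0,0,0]],[-1,[0.374,0.264,0],[0,0,0]]]' 40 >/dev/null; python3 -m crank '[[-1,[0.374,0.264,0],[0,0,0]],[-1,[0.374,0.264,0],[0,0,0]],[-1,[0,0,0.3],[0,0,0]],[-1,[0,0,0.3],[0,0,0]],[-1,[0,0,0],[0,0,0]]]' 40 >/dev/null; python3 -m crank '[[-1,[0,0,0],[0,0,0]],[-1,[0,0,0],[0,0,0]],[-1,[0,0,0],[0,0,0]],[-1,[0,0,0],[0,0,0]],[-1,[0,0,0],[0,0,0]]]' 40;python3 go.py 0.600 -0.0972 0.08 -3.6
python3 - <<'E'
from h import *
crop(manip.camera("side"),235,175,315,255,"g27.png",k=7)
E
```

```text
clock: 44.8
position: [0.6003, -0.0973, 0.1506]
ee_rot: [0.729, 0.685, 0.0, 0.0]
ft_force: [1.2, -0.2, -0.7]
grip_width: 0.491
t 44.80 pos [ 0.6003 -0.0973  0.1506] az -3.6 tilt 0.04 grip 0.491 (41.8mm) F [ 1.2 -0.2 -0.7] j7 0.26
total shift units now-axes [ 0.001 -0.005  0.882] =|mm| 70.6
turn tz units total 0.001 deg 0.0  shift in target axes [ 0.001 -0.004  0.882]
tilt fix rotvec units [ 0.001 -0.     0.   ]
```

View pics/g27.png

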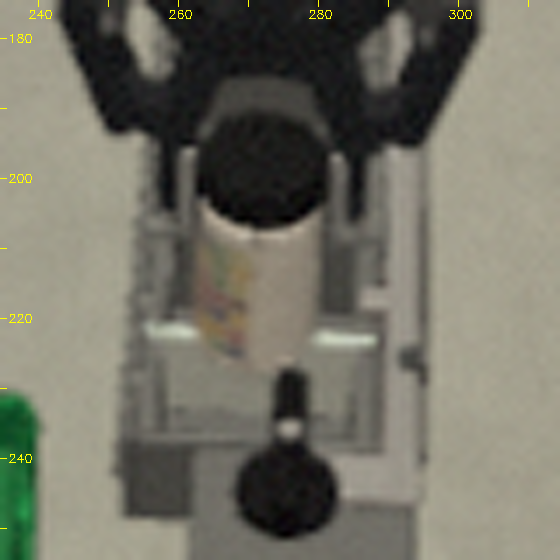

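```bash
python3 -m crank '[[-1,[0.004,0,0.15],[0,0,0]],[-1,[0,0,0.15],[0,0,0]],[-1,[0,0,0.15],[0,0,0]],[-1,[0,0,0.1],[0,0,0]],[-1,[0,0,0],[0,0,0]]]' 40 ;python3 go.py 0.600 -0.0968 0.08 -3.6
python3 - <<'E'
from h import *
crop(manip.camera("side"),235,175,315,255,"g28.png",k=7)
E
```

```text
clock: 45.35
position: [0.5993, -0.0969, 0.1043]
ee_rot: [0.729, 0.685, -0.001, -0.001]
ft_force: [-0.1, -0.0, -0.6]
grip_width: 0.491
t 45.35 pos [ 0.5993 -0.0969  0.1043] az -3.6 tilt 0.16 grip 0.491 (41.8mm) F [-0.1 -0.  -0.6] j7 0.28
total shift units now-axes [0.001 0.01  0.303] =|mm| 24.3
turn tz units total 0.001 deg 0.0  shift in target axes [0.001 0.009 0.303]
tilt fix rotvec units [-0.003  0.     0.   ]
```

View pics/g28.png

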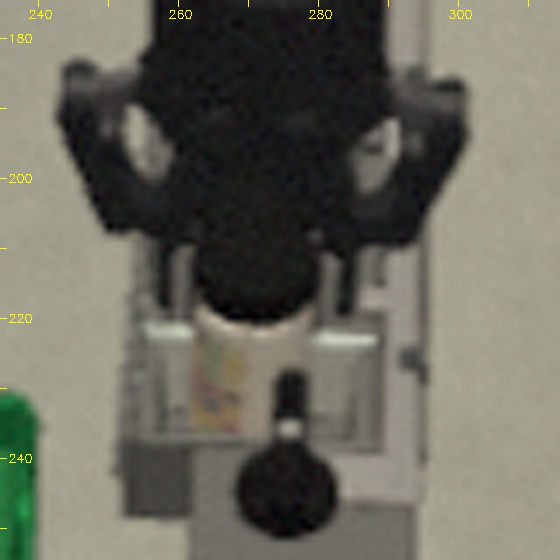

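```bash
python3 -m crank '[[-1,[0,0,0.12],[0,0,0]],[-1,[0,0,0.1],[0,0,0]],[-1,[0,0,0.06],[0,0,0]],[-1,[0,0,0.025],[0,0,0]],[-1,[0,0,0],[0,0,0]]]' 40 ;python3 go.py 0.603 -0.0453 0.08 -3.6;python3 -m crank '[[0.4,[0,0,0],[0,0,0]],[0.4,[0,0,0],[0,0,0]],[0.4,[0,0,0],[0,0,0]],[0.4,[0,0,-0.15],[0,0,0]],[0.4,[0,0,-0.35],[0,0,0]]]' 40; python3 -m crank '[[0.4,[0,0,-0.4],[0,0,0]],[1,[0,0,-0.4],[0,0,0]],[1,[0,0,-0.4],[0,0,0]],[1,[0,-0.4,0],[0,0,0]],[1,[0,-0.4,0],[0,0,0]]]' 40 ;python3 go.py 0.449 -0.2118 0.15 -83.7
python3 - <<'E'
from h import *
crop(manip.camera("side"),235,175,315,255,"g1.png",k=5);crop(manip.camera("top"),245,140,325,220,"g2.png",k=5)
cv2.imwrite("pics/g29.png",np.hstack([cv2.imread("pics/g1.png"),cv2.imread("pics/g2.png")]))
E
```

```text
clock: 45.9
position: [0.6001, -0.097, 0.0815]
ee_rot: [0.729, 0.685, -0.0, -0.0]
ft_force: [0.6, 0.2, -1.4]
grip_width: 0.491
t 45.90 pos [ 0.6001 -0.097   0.0815] az -3.6 tilt 0.01 grip 0.491 (41.7mm) F [ 0.6  0.2 -1.4] j7 0.30
total shift units now-axes [ 0.648 -0.004  0.019] =|mm| 51.8
turn tz units total 0.001 deg 0.0  shift in target axes [ 0.647 -0.005  0.019]
tilt fix rotvec units [-0.  0.  0.]
clock: 46.4
position: [0.599, -0.0967, 0.121]
ee_rot: [0.729, 0.685, -0.001, -0.001]
ft_force: [0.7, -0.1, 0.1]
grip_width: 0.698
clock: 46.9
position: [0.5363, -0.0936, 0.2193]
ee_rot: [0.729, 0.685, 0.001, 0.001]
ft_force: [-0.5, -0.2, 0.8]
grip_width: 0.998
t 46.90 pos [ 0.5363 -0.0936  0.2193] az -3.6 tilt 0.14 grip 0.998 (84.8mm) F [-0.5 -0.2  0.8] j7 0.16
total shift units now-axes [-1.543 -0.999  0.864] =|mm| 162.5
turn tz units total 1.78 deg 80.1  shift in target axes [-1.247  1.349  0.866]
tilt fix rotvec units [ 0.003  0.001 -0.   ]
```

View pics/g29.png

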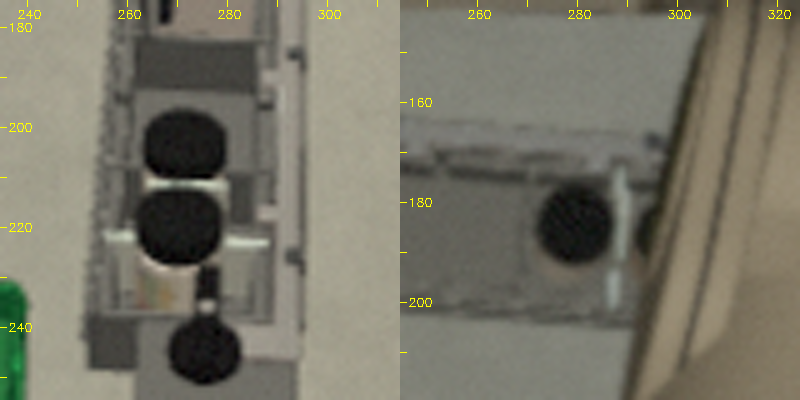

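```bash
for i in 1 2; do python3 -m crank '[[1,[0,0,0],[0,0,0.178]],[1,[0,0,0],[0,0,0.178]],[1,[0,0,0],[0,0,0.178]],[1,[0,0,0],[0,0,0.178]],[1,[0,0,0],[0,0,0.178]]]' 40 >/dev/null; done;python3 -m crank '[[1,[-0.25,0.27,0],[0,0,0]],[1,[-0.25,0.27,0],[0,0,0]],[1,[-0.25,0.27,0],[0,0,0]],[1,[-0.25,0.27,0],[0,0,0]],[1,[-0.25,0.27,0],[0,0,0]]]' 40 >/dev/null;python3 -m crank '[[1,[0,0,0.3],[0,0,0]],[1,[0,0,0.3],[0,0,0]],[1,[0,0,0],[0,0,0]],[1,[0,0,0],[0,0,0]],[1,[0,0,0],[0,0,0]]]' 40 >/dev/null;python3 go.py 0.449 -0.2118 0.078 -83.7
python3 - <<'E'
from h import *
crop(manip.camera("side"),150,190,250,290,"g1.png",k=4);crop(manip.camera("top"),290,190,390,290,"g2.png",k=4)
cv2.imwrite("pics/g30.png",np.hstack([cv2.imread("pics/g1.png"),cv2.imread("pics/g2.png")]))
E
```

```text
t 49.00 pos [ 0.4496 -0.2117  0.171 ] az -83.7 tilt 0.09 grip 0.998 (84.8mm) F [0.  0.5 0.3] j7 -0.95
total shift units now-axes [-0.009 -0.     1.163] =|mm| 93.0
turn tz units total 0.001 deg 0.0  shift in target axes [-0.008  0.     1.163]
tilt fix rotvec units [ 0.001 -0.002  0.   ]
```

View pics/g30.png

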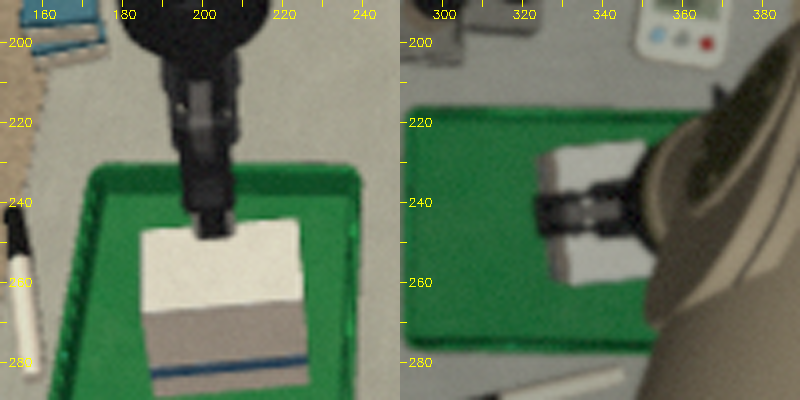

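```bash
python3 -m crank '[[1,[0,0,0.3],[0,0,0]],[1,[0,0,0.35],[0,0,0]],[1,[0,0,0.3],[0,0,0]],[1,[0,0,0.14],[0,0,0]],[1,[0,0,0.07],[0,0,0]]]' 40 ; python3 -m crank '[[-1,[0,0,0],[0,0,0]],[-1,[0,0,0],[0,0,0]],[-1,[0,0,0],[0,0,0]],[-1,[0,0,0],[0,0,0]],[-1,[0,0,0],[0,0,0]]]' 40; python3 go.py 0.449 -0.2118 0.078 -83.7; python3 -m crank '[[-1,[0,0,-0.15],[0,0,0]],[-1,[0,0,-0.3],[0,0,0]],[-1,[0,0,-0.4],[0,0,0]],[-1,[0,0,-0.4],[0,0,0]],[-1,[0,0,-0.4],[0,0,0]]]' 50 >/dev/null; python3 - <<'E'
from h import *
crop(manip.camera("side"),150,190,250,290,"g31.png",k=6)
E
python3 go.py 0.6105 0.032 0.19 -3.6
```

```text
clock: 49.6
position: [0.4489, -0.2114, 0.0767]
ee_rot: [0.998, 0.055, -0.0, 0.0]
ft_force: [-0.0, 0.8, -0.1]
grip_width: 0.997
clock: 50.1
position: [0.4496, -0.2115, 0.078]
ee_rot: [0.998, 0.055, 0.001, -0.0]
ft_force: [-3.0, 1.7, 7.6]
grip_width: 0.693
t 50.10 pos [ 0.4496 -0.2115  0.078 ] az -83.7 tilt 0.10 grip 0.693 (58.9mm) F [-3.   1.7  7.6] j7 -0.80
total shift units now-axes [-0.007  0.003  0.   ] =|mm| 0.6
turn tz units total 0.001 deg 0.0  shift in target axes [-0.007  0.003  0.   ]
tilt fix rotvec units [-0.    -0.002 -0.   ]
t 50.65 pos [ 0.4504 -0.2133  0.2153] az -83.8 tilt 0.35 grip 0.693 (58.9mm) F [ 3.3 -3.2  3.6] j7 -1.01
total shift units now-axes [ 2.319 -2.833  0.326] =|mm| 294.1
turn tz units total -1.782 deg -80.2  shift in target axes [3.186 1.805 0.316]
tilt fix rotvec units [ 0.002 -0.008  0.   ]
```

View pics/g31.png

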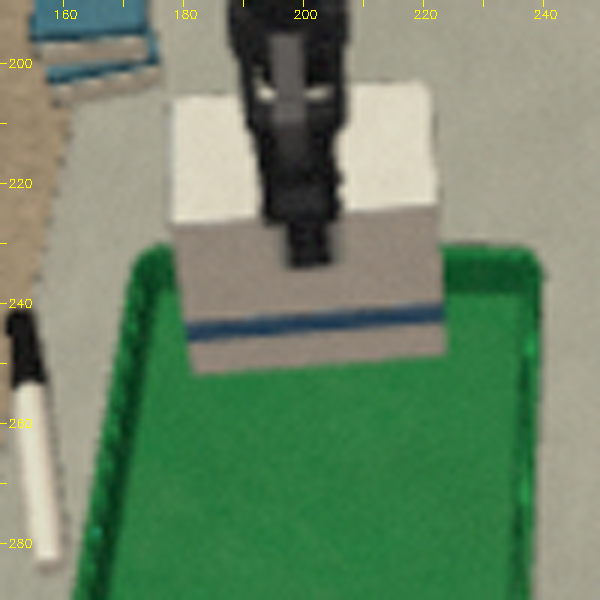

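```bash
for i in 1 2; do python3 -m crank '[[-1,[0,0,0],[0,0,-0.178]],[-1,[0,0,0],[0,0,-0.178]],[-1,[0,0,0],[0,0,-0.178]],[-1,[0,0,0],[0,0,-0.178]],[-1,[0,0,0],[0,0,-0.178]]]' 50 >/dev/null; done; python3 -m crank '[[-1,[0,0,0],[0,0,0]],[-1,[0,0,0],[0,0,0]],[-1,[0,0,0],[0,0,0]],[-1,[0,0,0],[0,0,0]],[-1,[0,0,0],[0,0,0]]]' 50 >/dev/null; python3 go.py 0.6105 0.032 0.16 -3.6
```

```text
t 52.15 pos [ 0.4488 -0.2114  0.2089] az -3.6 tilt 0.01 grip 0.692 (58.9mm) F [-0.1  0.1 -1.2] j7 0.37
total shift units now-axes [3.164 1.824 0.611] =|mm| 296.2
turn tz units total -0.001 deg -0.0  shift in target axes [3.163 1.826 0.611]
tilt fix rotvec units [-0. -0. -0.]
```

```bash
python3 -m crank '[[-1,[0.395,0.228,0],[0,0,0]],[-1,[0.395,0.228,0],[0,0,0]],[-1,[0.395,0.228,0],[0,0,0]],[-1,[0.395,0.228,0],[0,0,0]],[-1,[0.395,0.228,0],[0,0,0]]]' 50 >/dev/null; python3 -m crank '[[-1,[0.395,0.228,0],[0,0,0]],[-1,[0.395,0.228,0],[0,0,0]],[-1,[0.395,0.228,0],[0,0,0]],[-1,[0,0,0.3],[0,0,0]],[-1,[0,0,0.2],[0,0,0]]]' 50 >/dev/null; python3 -m crank '[[-1,[0,0,0],[0,0,0]],[-1,[0,0,0],[0,0,0]],[-1,[0,0,0],[0,0,0]],[-1,[0,0,0],[0,0,0]],[-1,[0,0,0],[0,0,0]]]' 50 ; python3 go.py 0.6105 0.032 0.081 -3.6
python3 - <<'E'
from h import *
crop(manip.camera("side"),235,130,315,230,"g1.png",k=5.5);crop(manip.camera("top"),205,140,285,240,"g2.png",k=4.4)
crop(manip.camera("side"),235,130,315,230,"g32.png",k=6)
E
```

```text
clock: 53.65
position: [0.6104, 0.0317, 0.1696]
ee_rot: [0.729, 0.685, 0.001, 0.0]
ft_force: [-0.4, 0.3, -1.4]
grip_width: 0.691
t 53.65 pos [0.6104 0.0317 0.1696] az -3.6 tilt 0.07 grip 0.691 (58.8mm) F [-0.4  0.3 -1.4] j7 0.06
total shift units now-axes [ 3.000e-03 -1.000e-03  1.108e+00] =|mm| 88.6
turn tz units total 0.001 deg 0.0  shift in target axes [0.004 0.    1.108]
tilt fix rotvec units [ 0.001 -0.001  0.   ]
```

View pics/g32.png

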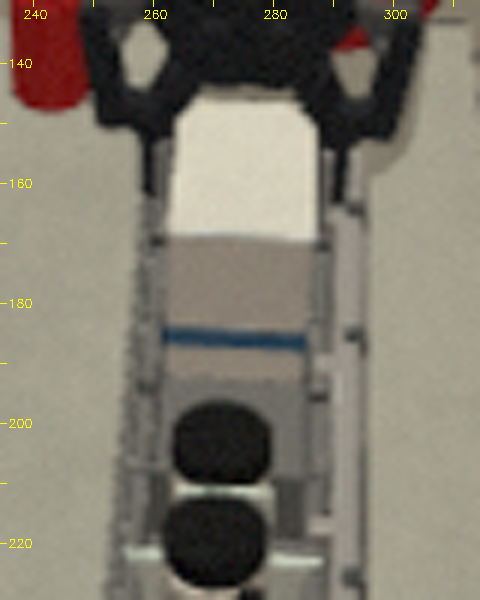

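View pics/g2.png

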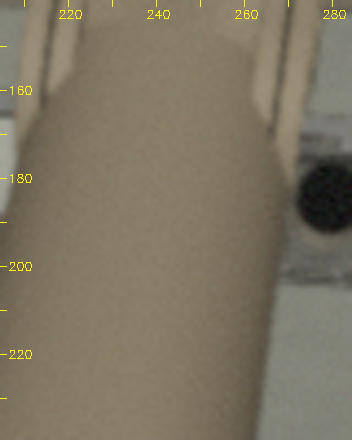

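```bash
python3 -m crank '[[-1,[0,0,0.2],[0,0,0]],[-1,[0,0,0.25],[0,0,0]],[-1,[0,0,0.2],[0,0,0]],[-1,[0,0,0.13],[0,0,0]],[-1,[0,0,0],[0,0,0]]]' 50; python3 go.py 0.6105 0.032 0.081 -3.6;python3 - <<'E'
from h import *
crop(manip.camera("side"),235,130,315,230,"g33.png",k=6)
E
```

```text
clock: 54.3
position: [0.6092, 0.0318, 0.1045]
ee_rot: [0.729, 0.685, -0.001, -0.001]
ft_force: [-0.3, -0.7, -0.5]
grip_width: 0.694
t 54.30 pos [0.6092 0.0318 0.1045] az -3.6 tilt 0.17 grip 0.694 (59.0mm) F [-0.3 -0.7 -0.5] j7 0.10
total shift units now-axes [0.004 0.017 0.294] =|mm| 23.6
turn tz units total 0.001 deg 0.0  shift in target axes [0.003 0.016 0.294]
tilt fix rotvec units [-0.004  0.001  0.   ]
```

View pics/g33.png

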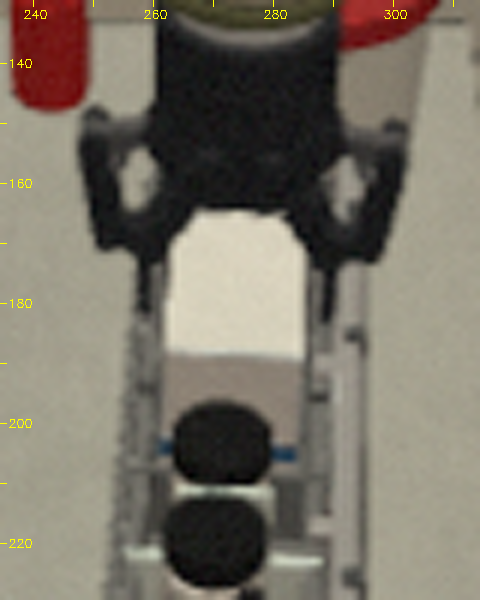

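```bash
python3 -m crank '[[-1,[0,0,0.12],[0,0,0]],[-1,[0,0,0.09],[0,0,0]],[-1,[0,0,0.05],[0,0,0]],[-1,[0,0,0.03],[0,0,0]],[-1,[0,0,0],[0,0,0]]]' 50; python3 go.py 0.6105 0.032 0.081 -3.6; python3 -m crank '[[0.75,[0,0,0],[0,0,0]],[0.75,[0,0,0],[0,0,0]],[0.75,[0,0,0],[0,0,0]],[0.75,[0,0,-0.15],[0,0,0]],[0.75,[0,0,-0.35],[0,0,0]]]' 50; python3 -m crank '[[1,[0,0,-0.4],[0,0,0]],[1,[0,0,-0.4],[0,0,0]],[1,[0,0,-0.4],[0,0,0]],[1,[0,-0.5,0],[0,0,0]],[1,[0,-0.5,0],[0,0,0]]]' 50 >/dev/null
python3 -m crank '[[-0.3,[-0.4,-0.2,0],[0,0,0]],[-0.3,[-0.4,-0.2,0],[0,0,0]],[-0.3,[-0.4,-0.2,0],[0,0,0]],[-0.3,[-0.4,-0.2,0],[0,0,0]],[-0.3,[-0.4,-0.2,0],[0,0,0]]]' 30
python3 - <<'E'
from h import *
t=manip.camera("top");s=manip.camera("side");cv2.imwrite("pics/top4_raw.png",t);cv2.imwrite("pics/side4_raw.png",s)
crop(s,190,130,350,290,"g34.png",k=3.7);crop(t,160,145,340,285,"g35.png",k=4.2)
E
python3 go.py 0.6095 -0.155 0.15 -3.6
```

```text
clock: 54.85
position: [0.6101, 0.0318, 0.083]
ee_rot: [0.729, 0.685, -0.0, -0.0]
ft_force: [-0.7, -0.0, -0.9]
grip_width: 0.694
t 54.85 pos [0.6101 0.0318 0.083 ] az -3.6 tilt 0.02 grip 0.694 (59.0mm) F [-0.7 -0.  -0.9] j7 0.11
total shift units now-axes [0.002 0.005 0.025] =|mm| 2.1
turn tz units total 0.001 deg 0.0  shift in target axes [0.002 0.005 0.025]
tilt fix rotvec units [-0.  0.  0.]
clock: 55.35
position: [0.609, 0.0319, 0.1227]
ee_rot: [0.729, 0.685, -0.001, -0.001]
ft_force: [0.6, 0.8, 0.7]
grip_width: 0.869
clock: 56.35
position: [0.4398, -0.1194, 0.2199]
ee_rot: [0.729, 0.685, 0.001, -0.0]
ft_force: [-0.3, -0.5, 0.4]
grip_width: 0.349
t 56.45 pos [ 0.4387 -0.1223  0.22  ] az -4.0 tilt 0.15 grip 0.354 (30.1mm) F [0.3 0.8 0.8] j7 0.04
total shift units now-axes [-0.263  2.158  0.876] =|mm| 187.5
turn tz units total -0.008 deg -0.4  shift in target axes [-0.274  2.157  0.875]
tilt fix rotvec units [ 0.001 -0.003  0.   ]
```

View pics/g34.png

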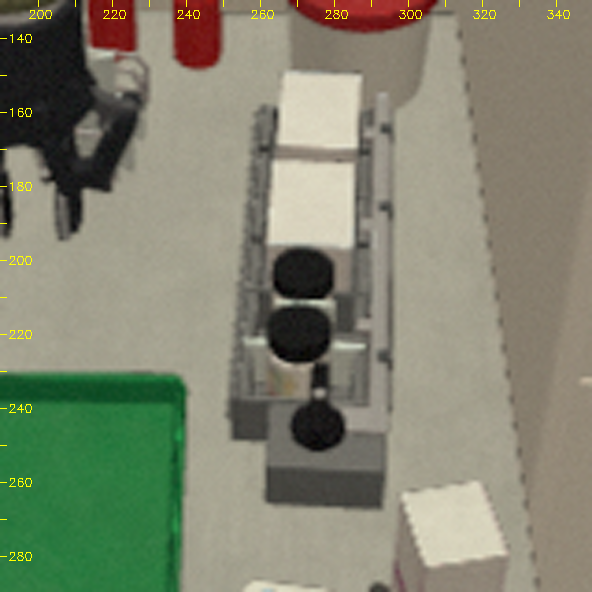

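View pics/g35.png

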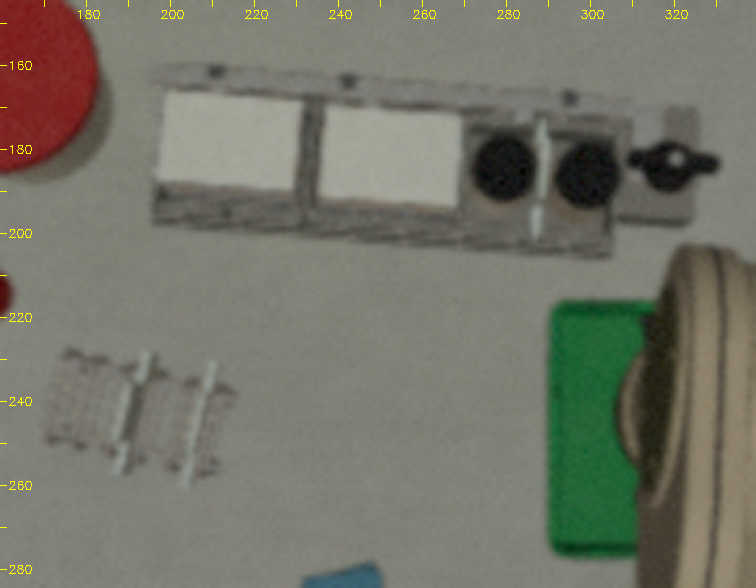

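```bash
python3 -m crank '[[-0.3,[-0.07,0.43,0],[0,0,0]],[-0.3,[-0.07,0.43,0],[0,0,0]],[-0.3,[-0.07,0.43,0],[0,0,0]],[-0.3,[-0.07,0.43,0],[0,0,0]],[-0.3,[0,0.43,0],[0,0,0]]]' 30 >/dev/null; python3 -m crank '[[-0.3,[0,0,0.4],[0,0,0]],[-0.3,[0,0,0.3],[0,0,0]],[-0.3,[0,0,0],[0,0,0]],[-0.3,[0,0,0],[0,0,0]],[-0.3,[0,0,0],[0,0,0]]]' 30; python3 go.py 0.6095 -0.155 0.092 -3.6
python3 - <<'E'
from h import *
crop(manip.camera("side"),235,175,315,255,"g36.png",k=7)
E
```

```text
clock: 57.45
position: [0.6116, -0.151, 0.1652]
ee_rot: [0.729, 0.685, 0.001, 0.001]
ft_force: [-0.2, -0.3, 0.9]
grip_width: 0.35
t 57.45 pos [ 0.6116 -0.151   0.1652] az -3.5 tilt 0.14 grip 0.350 (29.7mm) F [-0.2 -0.3  0.9] j7 0.44
total shift units now-axes [-0.052 -0.025  0.915] =|mm| 73.4
turn tz units total 0.001 deg 0.1  shift in target axes [-0.052 -0.023  0.915]
tilt fix rotvec units [ 0.003 -0.     0.   ]
```

View pics/g36.png

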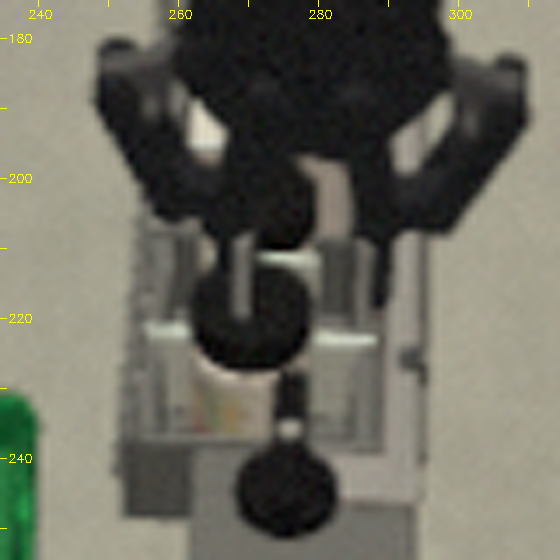

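```bash
python3 -m crank '[[-0.3,[-0.05,-0.023,0.1],[0,0,0]],[-0.3,[0,0,0.25],[0,0,0]],[-0.3,[0,0,0.25],[0,0,0]],[-0.3,[0,0,0.2],[0,0,0]],[-0.3,[0,0,0.1],[0,0,0]]]' 30; python3 go.py 0.6095 -0.155 0.092 -3.6; python3 -m crank '[[-1,[0,0,0],[0,0,0]],[-1,[0,0,0],[0,0,0]],[-1,[0,0,0],[0,0,0]],[-1,[0,0,0],[0,0,0]],[-1,[0,0,0],[0,0,0]]]' 30; python3 go.py 0.6095 -0.155 0.092 -93.6
```

```text
clock: 58.0
position: [0.6082, -0.1547, 0.0899]
ee_rot: [0.729, 0.685, -0.0, -0.001]
ft_force: [0.0, -0.2, 0.3]
grip_width: 0.353
t 58.00 pos [ 0.6082 -0.1547  0.0899] az -3.6 tilt 0.08 grip 0.353 (30.0mm) F [ 0.  -0.2  0.3] j7 0.49
total shift units now-axes [-0.003  0.017 -0.026] =|mm| 2.5
turn tz units total 0.001 deg 0.0  shift in target axes [-0.003  0.017 -0.026]
tilt fix rotvec units [-0.002 -0.    -0.   ]
clock: 58.5
position: [0.6096, -0.1548, 0.0912]
ee_rot: [0.729, 0.685, 0.0, 0.001]
ft_force: [7.3, -3.2, -13.2]
grip_width: 0.129
t 58.50 pos [ 0.6096 -0.1548  0.0912] az -3.5 tilt 0.11 grip 0.129 (11.0mm) F [  7.3  -3.2 -13.2] j7 0.49
total shift units now-axes [-0.002 -0.001 -0.01 ] =|mm| 0.8
turn tz units total 2.001 deg 90.1  shift in target axes [-0.001  0.002 -0.01 ]
tilt fix rotvec units [ 0.002  0.001 -0.   ]
```

```bash
python3 -m crank '[[-1,[0,0,0],[0,0,0.17]],[-1,[0,0,0],[0,0,0.17]],[-1,[0,0,0],[0,0,0.17]],[-1,[0,0,0],[0,0,0.17]],[-1,[0,0,0],[0,0,0.17]]]' 40; python3 -m crank '[[-1,[0,0,0],[0,0,0.17]],[-1,[0,0,0],[0,0,0.17]],[-1,[0,0,0],[0,0,0.17]],[-1,[0,0,0],[0,0,0.17]],[-1,[0,0,0],[0,0,0.17]]]' 40; python3 go.py 0.6095 -0.155 0.092 -93.6; python3 -m crank '[[-1,[0,0,0],[0,0,0.17]],[-1,[0,0,0],[0,0,0.13]],[-1,[0,0,0],[0,0,0.06]],[-1,[0,0,0],[0,0,0.03]],[-1,[0,0,0],[0,0,0]]]' 40;python3 go.py 0.6095 -0.155 0.092 -93.6
```

```text
clock: 59.0
position: [0.6093, -0.1547, 0.0912]
ee_rot: [0.914, 0.406, 0.0, 0.0]
ft_force: [5.4, -2.3, -14.0]
grip_width: 0.131
clock: 59.5
position: [0.6092, -0.1543, 0.0912]
ee_rot: [0.996, 0.084, 0.0, -0.0]
ft_force: [3.6, -1.3, -12.7]
grip_width: 0.133
t 59.50 pos [ 0.6092 -0.1543  0.0912] az -80.3 tilt 0.04 grip 0.133 (11.3mm) F [  3.6  -1.3 -12.7] j7 -0.68
total shift units now-axes [ 0.002  0.009 -0.01 ] =|mm| 1.1
turn tz units total 0.295 deg 13.3  shift in target axes [ 0.004  0.008 -0.01 ]
tilt fix rotvec units [-0.    -0.001 -0.   ]
clock: 60.0
position: [0.6092, -0.1542, 0.0913]
ee_rot: [0.998, -0.065, 0.0, 0.0]
ft_force: [3.2, -0.8, -9.0]
grip_width: 0.129
t 60.00 pos [ 0.6092 -0.1542  0.0913] az -97.5 tilt 0.01 grip 0.129 (11.0mm) F [ 3.2 -0.8 -9. ] j7 -0.95
total shift units now-axes [ 0.005  0.009 -0.009] =|mm| 1.1
turn tz units total -0.086 deg -3.9  shift in target axes [ 0.004  0.009 -0.009]
tilt fix rotvec units [-0. -0. -0.]
```

```bash
python3 -m crank '[[-0.55,[0,0,0],[0,0,0]],[-0.55,[0,0,0],[0,0,0]],[-0.55,[0,0,0],[0,0,0]],[-0.55,[0,0,-0.15],[0,0,0]],[-0.55,[0,0,-0.35],[0,0,0]]]' 40; python3 -m crank '[[-0.55,[0,0,-0.4],[0,0,0]],[-0.55,[0,0,-0.4],[0,0,0]],[-0.55,[0,0,-0.4],[0,0,0]],[-0.55,[0.4,0,0],[0,0,0]],[-0.55,[0.4,0,0],[0,0,0]]]' 40 >/dev/null;python3 -m crank '[[-0.55,[-0.5,0,0],[0,0,0]],[-0.55,[-0.5,0,0],[0,0,0]],[-0.55,[-0.5,0,0],[0,0,0]],[-0.55,[-0.5,0,0],[0,0,0]],[-0.55,[-0.5,0,0],[0,0,0]]]' 40
python3 - <<'E'
from h import *
t=manip.camera("top");s=manip.camera("side");cv2.imwrite("pics/top5_raw.png",t);cv2.imwrite("pics/side5_raw.png",s)
crop(s,235,140,335,290,"g37.png",k=4);crop(t,185,150,335,215,"g38.png")
E
python3 go.py
```

```text
clock: 60.5
position: [0.6079, -0.1545, 0.1309]
ee_rot: [0.998, -0.067, -0.001, -0.0]
ft_force: [0.3, 0.5, 0.4]
grip_width: 0.222
clock: 61.5
position: [0.4882, -0.1397, 0.2302]
ee_rot: [0.998, -0.069, -0.001, 0.0]
ft_force: [-1.1, -0.2, 2.8]
grip_width: 0.226
t 61.60 pos [ 0.488  -0.1398  0.2321] az -98.0 tilt 0.50 grip 0.223 (18.9mm) F [ 1.3 -0.   0.6] j7 -1.32
```

View pics/g37.png

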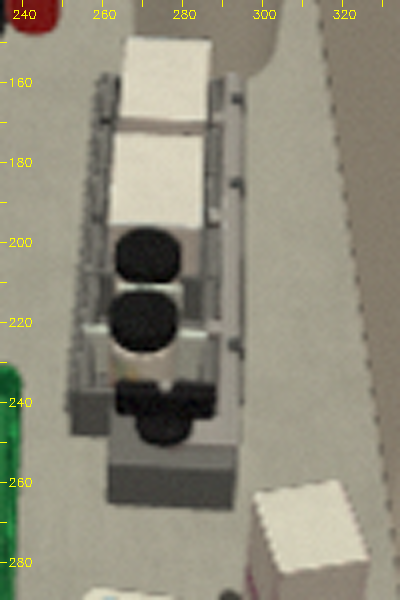

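View pics/g38.png

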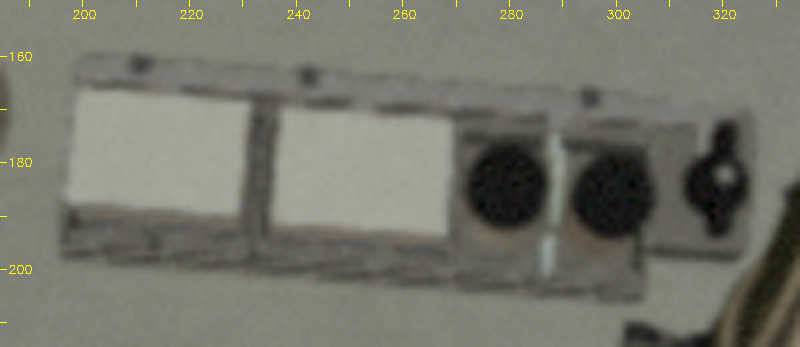

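```bash
python3 - <<'E'
from h import *
f=lambda n,b,k:cv2.resize(cv2.imread(f"pics/{n}_raw.png")[b[1]:b[3],b[0]:b[2]],None,fx=k,fy=k,interpolation=cv2.INTER_CUBIC)
b=(250,205,300,255);r1=np.hstack([f("side0",b,8),f("side5",b,8)])
b=(285,155,335,180);r2=np.hstack([f("top0",b,8),f("top5",b,8)])
cv2.imwrite("pics/cmp.png",np.vstack([r1[:400],r2[:200]]))
for n in("top0","top5"):
    im=cv2.cvtColor(cv2.imread(f"pics/{n}_raw.png"),6)[168:200,312:330];m=(im<45).astype("uint8");ys,xs=np.nonzero(m);w,v=np.linalg.eigh(np.cov(xs,ys));print(n,xs.mean()+312,ys.mean()+168,np.degrees(np.arctan2(v[0,1],v[1,1])))
E
```

```text
top0 318.83620689655174 184.0689655172414 -0.9944109940046219
top5 319.1818181818182 184.40495867768595 5.093374479521818
```

View pics/cmp.png

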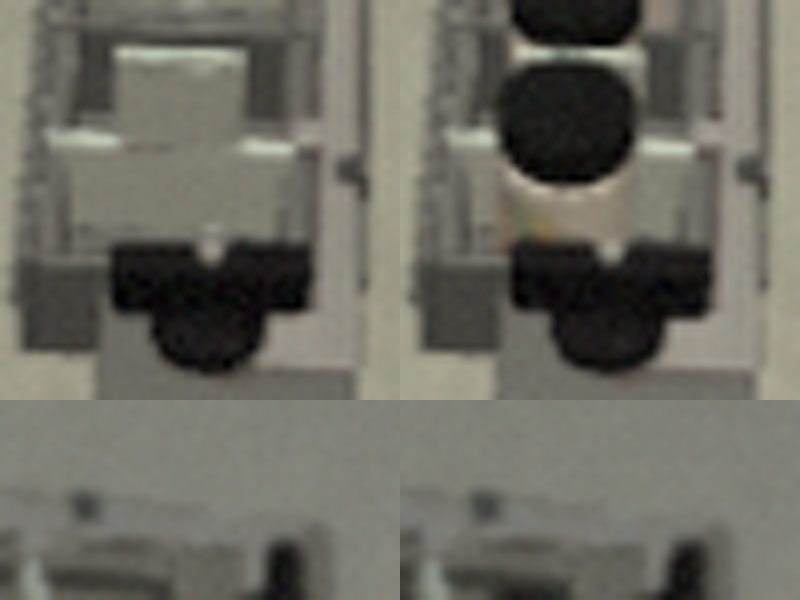

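```bash
python3 - <<'E'
from h import *
s=cv2.imread("pics/side5_raw.png");t=cv2.imread("pics/top5_raw.png")
crop(s,140,100,350,330,"f1.png",k=2.6);crop(t,130,140,410,310,"f2.png",k=2.8)
E
```

```text
(no output)
```

View pics/f1.png

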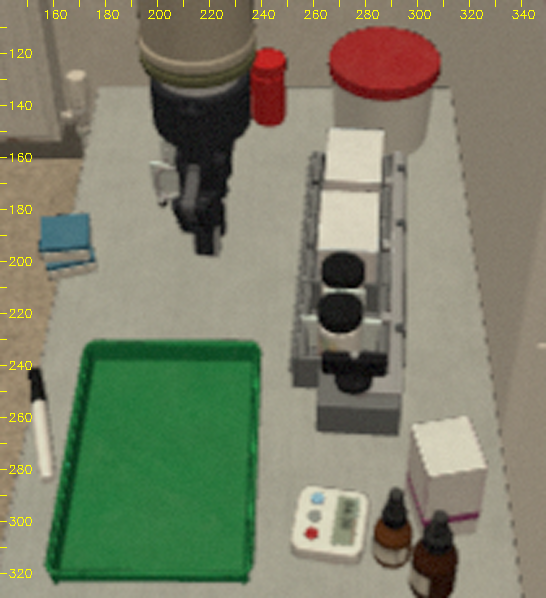

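View pics/f2.png

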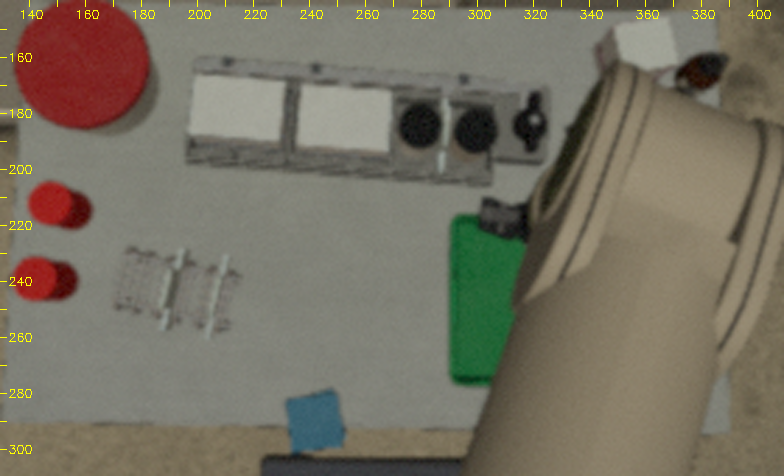

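The last pictures show everything in place: both cartons and both pots upright in the carrier, both dividers in the rack, the knob across the carrier, the tray empty and nothing else moved. I am handing in.

```bash
python3 -c "
from workcell import manip
print(manip.hand_in())"
```

```text
the job is handed in; nothing more can be done
None
```

The job is done and handed in at about 61.6 s on the clock:

- **Unlocking:** I turned the cam knob a quarter turn anticlockwise. I then lifted the left and middle dividers straight out by their tabs and stood them in the rack's middle and -y slots.
- **Cartons:** The carton beside the tray was knocked aside during the run, so I measured it again before picking it up. It now stands lengthways in the left bay, and the carton from the tray in the middle bay.
- **Pots:** The two black-capped pots stand one on each side of the divider left in the right bay.
- **Locking:** I turned the knob back clockwise to its stop and released it.

**Last checks:**
- The final pictures show the tray empty, both pots and both cartons upright, and both dividers in the rack.
- They also show the lock bar back in its starting position, the remaining divider down, and the red pots and other bystanders unmoved.
- The contact force readings I took stayed below about 20 N.

**One disagreement:** A rough check in the top picture put the knob's grip bar about 6° further clockwise than at the start. The side picture shows it almost as it began. I took this as the knob resting firmly against its locked stop, and did not check it further.

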